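# Stock the grill station: pack the goods crate and fill the smoker pan

## Task

Get the grill station stocked for service. Stand every jar, can, tin and carton that is out on the table upright on the floor of the long narrow crate, side by side in one row so that all of them fit; carry the scoop tray to the square pan and tip it so that all its wood chunks slide off into the pan, then set the empty tray flat and squarely centred back on its wooden board. The order is up to you; leave the bowl, mill, cup and spatula where they are.

Things in the scene. Friction and masses are not known exactly. Their poses are not given: they have to be found in the camera images.
- crate: Long narrow open aluminium crate, fixed: 76 (x) by 338 (y) mm outside, 35 mm high, walls and floor 4 mm thick, so 68 by 330 mm inside; one row of the goods fits in it. Origin at the centre of its underside; x across, y along its length.
- pan: Square dark steel smoker pan, open on top, fixed: 160 by 160 mm, 60 mm high, walls and floor 4 mm. Origin at the centre of its underside.
- board: Wooden board on which the tray starts, fixed: 190 (x) by 160 (y) mm, 12 mm thick. Origin at the centre of its underside.
- tray: Small loose steel scoop tray, 140 (x) by 110 (y) mm, floor 4 mm thick, rims 24 mm high on the two sides and the rear (+x); the front (-x) is open, so that pieces slide off it. At the rear an upright wooden grip plate 12 mm thick (x), 60 mm wide (y), its top 92 mm above the underside. Origin at the centre of the underside. 0.2 kg.
- tray_grip (a point): Point in the middle of the tray's grip plate, 20 mm below its top edge (64 mm behind the tray's centre, 72 mm above its underside).
- tray_lip (a point): Middle of the tray's open front edge (70 mm ahead of its centre), on the floor's upper face.
- jar_a: Amber glass spice jar with a steel lid, round, 60 mm across, 76 mm high, straight sides. Origin at the centre of its underside. May be absent.
- jar_b: Second spice jar, the same as jar_a. May be absent.
- can: Round can with a paper label, 54 mm across, 80 mm high. Origin at the centre of its underside. May be absent.
- tin: Square steel tin, 56 by 56 mm, 78 mm high. Origin at the centre of its underside. May be absent.
- carton: Cardboard carton, 58 (x) by 76 (y) mm, 84 mm high; it fits the crate only with its 76 mm side along the crate's length. Origin at the centre of its underside. May be absent.
- pinch_bowl: Bystander: small white bowl, 60 mm across, 28 mm high. Origin under its centre.
- pepper_mill: Bystander: small wooden pepper mill, 52 mm across, 98 mm high. Origin under its centre.
- ramekin: Bystander: white ceramic cup, 80 mm across, 45 mm high. Origin under its centre.
- spatula: Bystander: spatula lying on the table beyond the crate.
- chunk0: Block of pale smoking wood, 34 by 30 by 28 mm (x, y, z), 25 g, at the start on the tray. Origin at the centre of its underside (the face at -z).
- chunk1: Block of pale smoking wood, 34 by 30 by 28 mm (x, y, z), 25 g, at the start on the tray. Origin at the centre of its underside (the face at -z).
- chunk2: Block of pale smoking wood, 34 by 30 by 28 mm (x, y, z), 25 g, at the start on the tray. Origin at the centre of its underside (the face at -z).
- chunk3: Block of pale smoking wood, 34 by 30 by 28 mm (x, y, z), 25 g, at the start on the tray. Origin at the centre of its underside (the face at -z).
There are look-alikes about, which are no part of the job. Leave any yellow look-alike of the jar_a alone. What is shaped like the chunk0 but green or turquoise is not meant.

How it is judged (in metres and radians):
On the way:
1. the tray is tipped (more than 0.25 rad) with its open front edge over the pan (within 0.11 m of its centre) (angle between tray's own z axis and vertical above 0.25 rad and horizontal distance between tray_lip and pan below 0.11 m and height (world z) of tray_lip above 0.004 m), for 0.1 s.
At the end, for the whole second after the job is handed in: Every jar, can, tin and carton present stands upright (within 0.08 rad) on the crate floor (underside within 5 mm of it) inside the crate walls, at rest; all four chunks lie inside the pan; the tray lies flat on its board with its centre within 35 mm of the board's centre, at rest (x of jar_a in the frame of crate between -0.034 and 0.034 m and y of jar_a in the frame of crate between -0.165 and 0.165 m and z of jar_a in the frame of crate between 0 and 0.009 m and angle between each of jar_a, jar_b, can, tin, carton's own z axis and vertical below 0.08 rad and linear speed of each of jar_a, jar_b, can, tin, carton, tray below 0.02 m/s and x of jar_b in the frame of crate between -0.034 and 0.034 m and y of jar_b in the frame of crate between -0.165 and 0.165 m and z of jar_b in the frame of crate between 0 and 0.009 m and x of can in the frame of crate between -0.034 and 0.034 m and y of can in the frame of crate between -0.165 and 0.165 m and z of can in the frame of crate between 0 and 0.009 m and x of tin in the frame of crate between -0.034 and 0.034 m and y of tin in the frame of crate between -0.165 and 0.165 m and z of tin in the frame of crate between 0 and 0.009 m and x of carton in the frame of crate between -0.034 and 0.034 m and y of carton in the frame of crate between -0.165 and 0.165 m and z of carton in the frame of crate between 0 and 0.009 m and x of chunk0 in the frame of pan between -0.077 and 0.077 m and y of chunk0 in the frame of pan between -0.077 and 0.077 m and z of chunk0 in the frame of pan between 0 and 0.075 m and linear speed of each of chunk0, chunk1, chunk2, chunk3 below 0.03 m/s and x of chunk1 in the frame of pan between -0.077 and 0.077 m and y of chunk1 in the frame of pan between -0.077 and 0.077 m and z of chunk1 in the frame of pan between 0 and 0.075 m and x of chunk2 in the frame of pan between -0.077 and 0.077 m and y of chunk2 in the frame of pan between -0.077 and 0.077 m and z of chunk2 in the frame of pan between 0 and 0.075 m and x of chunk3 in the frame of pan between -0.077 and 0.077 m and y of chunk3 in the frame of pan between -0.077 and 0.077 m and z of chunk3 in the frame of pan between 0 and 0.075 m and horizontal distance between tray and board below 0.035 m and angle between tray's own z axis and vertical below 0.06 rad and z of tray in the frame of board between 0.006 and 0.018 m); the robot touches nothing.
It fails at once if the pinch bowl is pushed aside (more than 30 mm) or knocked over (distance of pinch_bowl from where it was at the start of the episode above 0.03 m or angle between pinch_bowl's own z axis and vertical above 0.6 rad).
It fails at once if the pepper mill is pushed aside (more than 30 mm) or knocked over (distance of pepper_mill from where it was at the start of the episode above 0.03 m or angle between pepper_mill's own z axis and vertical above 0.6 rad).
It fails at once if the ramekin is pushed aside (more than 30 mm) or knocked over (distance of ramekin from where it was at the start of the episode above 0.03 m or angle between ramekin's own z axis and vertical above 0.6 rad).
It fails at once if the spatula is pushed aside (more than 30 mm) or knocked over (distance of spatula from where it was at the start of the episode above 0.03 m).
Of jar_a, jar_b, can, tin, carton only 4 to 5 are there at a start; the rules pass over those that are not, and their reading is None.
At some moment in a run one of jar_a, jar_b, can, tin, carton may be knocked a few centimetres aside while the robot is not near it.
It also fails if it takes over 210 s, if anything falls off the work surface, if the arm or the gripper's body presses on something with over 40 N, if the wrist force passes 120 N, or if a joint passes its speed limit or range.

## Robot

A 7-joint arm with a two-finger parallel gripper is mounted at the origin on the work surface. World frame = base frame: x ahead of the robot, y to its left, z up, the work surface at z = 0. Lengths are in mm, angles in rad, forces in N, time in s.
With the tool pointing down it reaches from about 400 to 900 mm from the base axis. Payload 5.5 kg.
Tool frame: the origin (TCP) lies on the mounting face of the last link; the fingertips stand 178 mm ahead of it and the grasp point (between the pads) lies 159 mm ahead of it (robot.hold_point_z is the distance from the TCP to the grasp point, in mm); z points along the fingers, y is the line along which they close (so a half turn about z gives the same grasp; the last joint's range is limited). The gripper opens to 92 mm and grips with 3 to 60 N. Pads are 19 mm wide; open, the fingers measure 130 mm over their backs; the gripper's body (75 mm by 190 mm) begins 47 mm behind the grasp point.
Start: joints at [1.389, 0.501, -0.427, 1.55, 0.221, 1.138, -0.21], TCP at [279.705, -586.738, 404.729] pointing down, gripper open.
Joint ranges: [-2.88, 2.88], [-0.31, 2.03], [-1.54, 1.56], [0.2, 2.42], [-1.41, 4.55], [0.19, 2.02], [-2.57, 2.57]. Speed limits (rad/s): [2.57, 2.57, 3.14, 3.14, 3.14, 3.14, 3.14].

## Interface

Orientations are given as a 3x3 rotation matrix whose columns are the frame's x, y, z axes.
In Python, from bench import robot, eyes gives the robot as it stands. The module is installed in compiled form; this text tells all that it offers.
- The arm moves only by the tool move_arm, never from a script. Its argument "steps" is a list of rows, each a list of 4 numbers: the shift along the world's x, y, z scaled (see below), then the turn about the world's z scaled (see below). In form: [[tx, ty, tz, yaw], ...]. A call has 1 to 8 rows; each row shifts and turns the commanded pose from where the row before left it; what a row does not reach is not made up. The controller multiplies each number of a shift by 40 mm and each number of a turn by 10 degrees. A row lasts 1/8 s, in which the tool goes at most 62.5 mm and 10.7 degrees, less where a joint would pass 70% of its speed; a pose out of reach is approached as far as the arm can. A call with a number of a shift or a turn outside -1 to 1 is refused whole. A call with a gripper value outside its range is refused whole. "hand" is the opening, from -1 (shut) to 1 (fully open), set as the call begins (left out, the last holds). The fingers move at their own pace and stop on an object; "squeeze" is the grip in N (left out, the last holds). Time passes only in rows, so rows that do not move let the fingers close. It gives the time, the measured TCP pose, the force, the opening and the grip force at its end, in the units of the state.
- robot.sense(): the state, without advancing time (a new reading comes with each control period).
- eyes.camera(name): name is "scene" or "top" or "wrist"; returns (picture, depth): 384x512x3 uint8, red, green, blue; 384x512 float32, mm along the optical axis (not along the pixel's ray), 0 where there is no reading.
- eyes.camera_info(name): a dict with "intrinsics" (3x3 intrinsics, pixels), "k1" (the pictures are not rectified: a ray, as slopes to the right and down, at radius r is drawn at 1 + k1 r^2 times it, then the intrinsics apply), "pose" (4x4, takes a point from camera to world coordinates); the wrist camera has in their place "mount" (4x4, takes a point from camera to tool coordinates, whose origin is the TCP and whose axes are the flange's). Camera axes: x right, y down, z forward; pixel columns grow to the right and rows downward; lengths in mm; the calibration is good to about 2 mm. A picture is of the moment at which its call begins: read the wrist's pose just before it. camera_info takes no time and is no camera call.
- robot.hand_in(): hands the job in; it is judged then, once.
Trained networks look in the newest picture that a camera, given by its name, has taken for a name from the list of things; names that differ only in an ending like _2 or _b are one class to them, and where a whole thing is asked for, a point or a joint stands for the part that bears it (a point fixed in the world has none). Each returns a list of dicts, best first, with "score" (0 to 1); they miss things now and then, are a little off and sometimes report something else, mostly with a low value. They report only what shows in the picture. A call takes as long as a camera call. They do not tell look-alikes from the thing itself.
- eyes.find_in(camera, thing): "xy" ([column, row] in pixels, amid what is visible of it).
- eyes.silhouettes(camera, thing): "pixels" (384x512 bool, what is visible of it) and "xy" ([column, row] in pixels, amid what is visible of it).
- eyes.tip_of(camera, thing): "xy" ([column, row] in pixels: a listed point, or the origin of a listed thing).
The state is a dict: "clock": time; "joint_pos": joint angles; "qvel": joint speeds; "joint_torque": joint torques, N m; "eef_pos": TCP position; "ee_rot": TCP orientation; "ft_force": force on the tool from outside, world axes, zero at the start; "moment": the same for the moment, N m; "opening": opening from 0.0 (shut) to 1.0 (fully open); "grip_force": force on a finger pad.
Only numpy, scipy, OpenCV 4.12 (cv2) and the standard library are available. Lean on these libraries where they do the work, as an engineer would, in place of code of your own. Each camera call takes 0.05 s, during which the arm holds its last target. There are 200 camera calls.

## Working session

There is one attempt and no reset: what is moved stays moved. The work goes in short steps, Python scripts to look and compute and a tool call to move; the robot and the scene stay as the last step left them, time stands still between calls to the robot, and variables do not carry over. Pictures are saved under pics/ and viewed, at most 14 in all, crops included, and the job is handed in when it is done.

Besides the shell and the picture viewer there is one more tool, called after "Request:" as name(argument=value, ...), one argument or row to a line, values as JSON. move_arm: Moves the arm, as the interface text tells. Shifts and turns lie within -1 to 1; 1 stands for 40 mm of shift or 10 degrees of turn. Its arguments: {"type":"object","properties":{"steps":{"type":"array","items":{"type":"array","items":{"type":"number"}}},"hand":{"type":"number"},"squeeze":{"type":"number"}},"required":["steps"]}

```bash
mkdir -p pics
cat > h.py <<'E'
import numpy as np, cv2, json
from bench import robot, eyes
def cam(n):
    s=robot.sense(); p,d=eyes.camera(n); i=eyes.camera_info(n)
    if 'pose' in i: T=np.array(i['pose'])
    else:
        W=np.eye(4); W[:3,:3]=s['ee_rot']; W[:3,3]=s['eef_pos']; T=W@np.array(i['mount'])
    return p,d,np.array(i['intrinsics']),i['k1'],T
def slopes(uv,K,k1):
    q=(np.asarray(uv,float).reshape(-1,2)-K[[0,1],[2,2]])/K[[0,1],[0,1]]
    r=np.linalg.norm(q,axis=1); u=r.copy()
    for _ in range(15): u=r/(1+k1*u*u)
    return q*(u/np.maximum(r,1e-9))[:,None]
def cloud(d,K,k1,T):
    h,w=d.shape; uv=np.stack(np.meshgrid(np.arange(w),np.arange(h)),-1).reshape(-1,2)
    s=slopes(uv,K,k1); z=d.reshape(-1,1)
    P=np.hstack([s*z,z])@T[:3,:3].T+T[:3,3]; P[z[:,0]<=0]=np.nan
    return P.reshape(h,w,3)
E
python3 - <<'E'
from h import *
for n in ['top','scene']:
    p,d,K,k1,T=cam(n); cv2.imwrite(f'pics/{n}0.png',cv2.resize(p[...,::-1],(768,576)))
    np.savez(f'{n}0.npz',p=p,d=d,K=K,k1=k1,T=T); print(n,T[:3].round(2).tolist(),K[0,0])
    if n=='top':
        P=cloud(d,K,k1,T)
        for t in ['jar_a','can','tin','carton','crate','pan','board','tray','pinch_bowl','pepper_mill','ramekin','spatula','chunk0']:
            for o in eyes.silhouettes(n,t):
                m=o['pixels']; q=P[m]; q=q[~np.isnan(q[:,0])]
                print(t,round(o['score'],2),np.round(o['xy']),np.nanmedian(q,0).round(0) if len(q) else '', np.nanpercentile(q,[2,98],axis=0).round().tolist() if len(q) else '')
print(robot.sense()['ee_rot'],robot.hold_point_z)
E
```

```text
top [[-0.02, -0.99, 0.15, 380.2], [-1.0, 0.03, 0.02, -68.7], [-0.02, -0.15, -0.99, 1198.6]] 373.5770769225158
jar_a 0.82 [190. 224.] [436. 163.  74.] [[409.0, 141.0, 16.0], [463.0, 194.0, 79.0]]
jar_a 0.82 [265. 259.] [336. -70.  75.] [[308.0, -97.0, 26.0], [363.0, -43.0, 79.0]]
jar_a 0.77 [303. 266.] [ 313. -179.   75.] [[290.0, -205.0, 63.0], [337.0, -153.0, 79.0]]
jar_a 0.57 [272. 188.] [540. -94.  74.] [[515.0, -121.0, 22.0], [569.0, -69.0, 79.0]]
tin 0.73 [246. 216.] [463.  -4.  77.] [[433.0, -34.0, 29.0], [493.0, 26.0, 82.0]]
carton 0.78 [294. 224.] [ 449. -162.   83.] [[421.0, -201.0, 10.0], [480.0, -126.0, 87.0]]
crate 0.68 [249. 155.] [674. -21.   4.] [[621.0, -186.0, -2.0], [719.0, 141.0, 35.0]]
crate 0.32 [352. 216.] [ 472. -345.   16.] [[389.0, -416.0, 10.0], [533.0, -278.0, 104.0]]
pan 0.65 [138. 223.] [459. 348.   4.] [[376.0, 250.0, -2.0], [540.0, 427.0, 60.0]]
board 0.56 [375. 210.] [ 456. -365.   11.] [[367.0, -438.0, -0.0], [558.0, -272.0, 17.0]]
tray 0.71 [356. 210.] [ 473. -345.   16.] [[389.0, -415.0, 11.0], [532.0, -279.0, 104.0]]
pinch_bowl 0.78 [245. 187.] [55
[... 362 characters left out ...]
 77.] [[434.0, -33.0, 11.0], [497.0, 29.0, 82.0]]
chunk0 0.63 [366. 222.] [ 439. -381.   42.] [[420.0, -404.0, 16.0], [458.0, -366.0, 47.0]]
chunk0 0.5 [358. 205.] [ 487. -359.   42.] [[470.0, -384.0, 14.0], [503.0, -345.0, 47.0]]
chunk0 0.45 [404. 246.] [ 365. -500.   27.] [[350.0, -520.0, 1.0], [381.0, -489.0, 31.0]]
chunk0 0.43 [344. 214.] [ 457. -316.   42.] [[442.0, -332.0, 29.0], [475.0, -300.0, 47.0]]
scene [[0.57, 0.45, -0.69, 1498.76], [0.82, -0.29, 0.49, -723.85], [0.02, -0.85, -0.53, 813.45]] 456.95579303770154
[[ 9.02681215e-01  4.30309910e-01  7.05804110e-05]
 [ 4.30309914e-01 -9.02681215e-01 -4.62187466e-05]
 [ 4.38232265e-05  7.20922449e-05 -9.99999996e-01]] 159.20000000000002
```

View pics/top0.png

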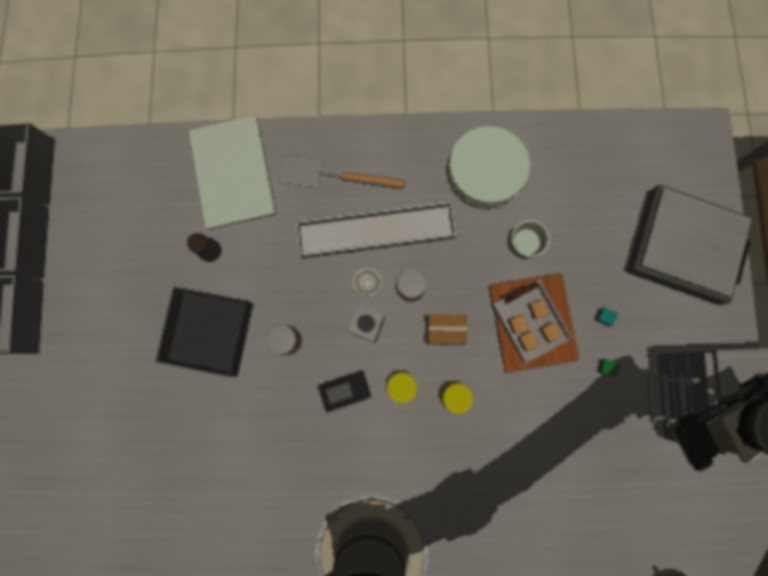

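View pics/scene0.png

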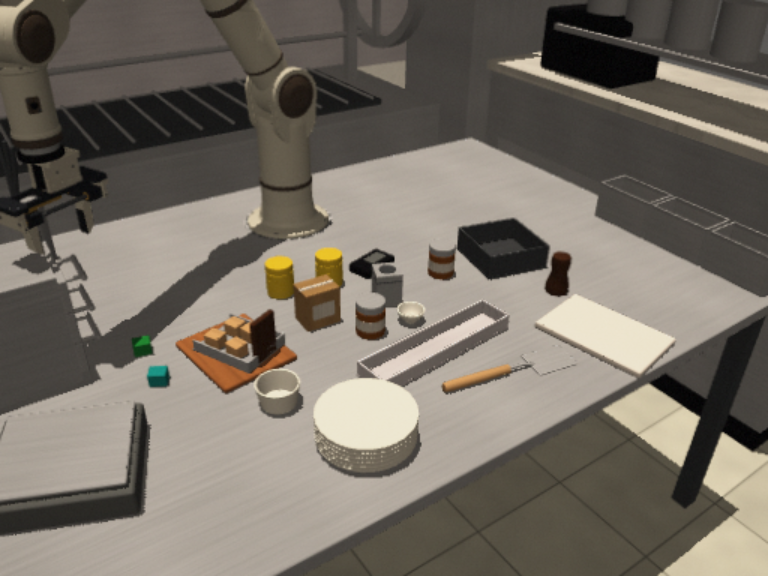

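```bash
cat >> h.py <<'E'
def rect(P,c,r,z0,z1):
    x=P.reshape(-1,3); x=x[~np.isnan(x[:,0])]
    m=(np.hypot(x[:,0]-c[0],x[:,1]-c[1])<r)&(x[:,2]>z0)&(x[:,2]<z1); x=x[m]
    if len(x)<8: return None
    (cx,cy),(w,h),a=cv2.minAreaRect(x[:,:2].astype(np.float32))
    return dict(n=len(x),mean=x.mean(0).round(1).tolist(),mid=[round(cx,1),round(cy,1)],wh=[round(w,1),round(h,1)],ang=round(a,1))
E
python3 - <<'E'
from h import *
f=np.load('top0.npz'); p,d=f['p'],f['d']; P=cloud(d,f['K'],float(f['k1']),f['T'])
for n,c,r,a,b in [('jar1',(540,-94),45,65,95),('jar2',(436,163),45,65,95),('tin',(463,-4),50,68,95),('carton',(449,-162),58,74,100),
  ('crate',(674,-21),190,24,45),('pan',(459,348),125,45,75),('board',(456,-365),140,5,18),('grip',(500,-345),110,60,120),('bowl',(558,-2),40,15,40),
  ('yel1',(336,-70),45,65,95),('yel2',(313,-179),45,65,95),('mill',(560,275),80,70,120),('table',(600,100),40,-20,20)]:
    print(n,rect(P,c,r,a,b))
for n,c,hl in [('tray',(470,-350),110)]:
    pass
s=np.load('scene0.npz')['p']
c=cv2.resize(s[150:260,110:310,::-1],(800,440),interpolation=cv2.INTER_CUBIC); cv2.imwrite('pics/crop0.png',c)
E
```

```text
jar1 {'n': 302, 'mean': [543.6, -95.7, 74.5], 'mid': [543.7, -95.4], 'wh': [58.2, 56.6], 'ang': 42.0}
jar2 {'n': 294, 'mean': [436.2, 168.6, 74.8], 'mid': [435.3, 169.1], 'wh': [55.4, 57.3], 'ang': 89.0}
tin {'n': 353, 'mean': [464.6, -2.1, 77.5], 'mid': [464.8, -1.9], 'wh': [56.1, 55.9], 'ang': 68.1}
carton {'n': 491, 'mean': [449.5, -163.7, 83.1], 'mid': [450.7, -164.0], 'wh': [74.9, 57.0], 'ang': 87.9}
crate {'n': 550, 'mean': [652.3, -22.5, 31.2], 'mid': [667.9, -22.2], 'wh': [312.0, 268.5], 'ang': 59.2}
pan {'n': 423, 'mean': [456.5, 342.0, 56.0], 'mid': [458.2, 339.7], 'wh': [163.9, 159.4], 'ang': 78.0}
board {'n': 2066, 'mean': [460.2, -356.0, 12.2], 'mid': [457.9, -367.7], 'wh': [257.0, 241.8], 'ang': 66.9}
grip {'n': 95, 'mean': [518.3, -315.5, 99.4], 'mid': [519.7, -319.2], 'wh': [11.9, 60.5], 'ang': 24.6}
bowl {'n': 134, 'mean': [558.9, -3.0, 23.3], 'mid': [557.3, -2.6], 'wh': [57.3, 55.7], 'ang': 89.8}
yel1 {'n': 323, 'mean': [335.0, -70.6, 75.1], 'mid': [335.1, -71.2], 'wh': [56.4, 55.8], 'ang': 88.6}
yel2 {'n': 315, 'mean': [312.5, -180.5, 75.3], 'mid': [312.5, -180.8], 'wh': [57.3, 55.0], 'ang': 62.5}
mill None
table {'n': 428, 'mean': [597.8, 99.8, -0.3], 'mid': [599.8, 99.8], 'wh': [78.2, 76.2], 'ang': 44.8}
```

View pics/crop0.png

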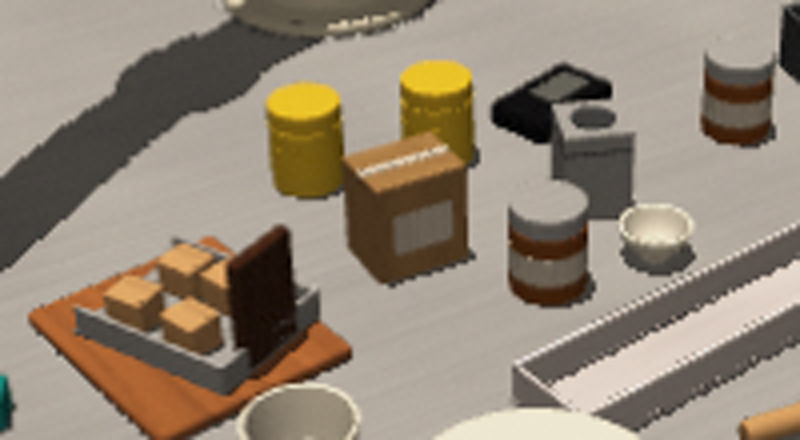

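Top view: jars (grey lid, amber side) at ~(411,285) and (284,340), tin (367,324), carton (447,329). The can is absent. The yellow jars (402,388), (458,398) are look-alikes, and so are the green and turquoise blocks (609,367), (607,316). The crop confirms amber jars with steel lids. I'll go to the tray first.

Request:
move_arm(
  steps=[
    [0.86,0.95,0,0],
    [0.86,0.95,0,0],
    [0.86,0.95,0,0],
    [0.86,0.95,0,0],
    [0.86,0.95,0,0],
    [0.86,0.95,0,0],
    [0.84,0.98,0,0],
    [0,0,0,0],
  ],
  hand=1,
  squeeze=60,
)

```text
clock: 1.75
eef_pos: [523.1, -314.0, 405.3]
ee_rot: [[0.899, 0.439, 0.003], [0.439, -0.899, 0.002], [0.004, -0.001, -1.0]]
ft_force: [-0.3, 0.0, -0.5]
opening: 1.001
grip_force: 0.0
```

```bash
cat >> h.py <<'E'
def st():
    s=robot.sense(); R=np.array(s['ee_rot']); print('t',round(s['clock'],2),'tcp',np.round(s['eef_pos'],1),'yaw',round(np.degrees(np.arctan2(R[1,0],R[0,0])),2),'F',np.round(s['ft_force'],1),'M',np.round(s['moment'],2),'open',round(s['opening'],3),'grip',round(s['grip_force'],1))
E
python3 - <<'E'
from h import *
st()
p,d,K,k1,T=cam('wrist'); P=cloud(d,K,k1,T); cv2.imwrite('pics/w1.png',p[...,::-1])
print(rect(P,(519,-319),70,85,120), rect(P,(519,-319),250,30,36))
for t in ['tray_grip','tray_lip']:
    for o in eyes.tip_of('wrist',t)[:2]: print(t,o, P[int(o['xy'][1]),int(o['xy'][0])])
for t in ['board','tray','chunk0']:
  for o in eyes.silhouettes('wrist',t)[:4]:
    q=P[o['pixels']]; q=q[~np.isnan(q[:,0])]; r=cv2.minAreaRect(q[:,:2].astype(np.float32)); print(t,round(o['score'],2),np.round(o['xy']),np.median(q,0).round(),r)
# crate from top
f=np.load('top0.npz'); Q=cloud(f['d'],f['K'],float(f['k1']),f['T'])
x=Q.reshape(-1,3); m=(x[:,0]>600)&(x[:,0]<735)&(x[:,1]>-200)&(x[:,1]<160)&(x[:,2]>15)&(x[:,2]<45); print('crate',cv2.minAreaRect(x[m][:,:2].astype(np.float32)),m.sum(), x[m].mean(0))
E
```

```text
t 1.75 tcp [ 523.1 -314.   405.3] yaw 26.02 F [-0.3  0.  -0.5] M [-0.    0.05  0.01] open 1.001 grip 0.0
{'n': 1104, 'mean': [521.3, -318.0, 100.2], 'mid': [519.8, -318.6], 'wh': [12.4, 59.8], 'ang': 26.1} {'n': 2003, 'mean': [510.9, -307.7, 33.7], 'mid': [549.9, -334.3], 'wh': [304.2, 435.4], 'ang': 23.9}
tray_grip {'xy': [262.2, 186.0], 'score': 0.97} [ 524.8873568  -316.16431012   98.13236494]
tray_lip {'xy': [255.3, 273.5], 'score': 0.93} [ 397.17805722 -370.17122588   13.72147875]
board 0.84 [309. 200.] [ 517. -362.   11.] ((464.1072692871094, -356.9884948730469), (188.44711303710938, 162.463134765625), 7.2465338706970215)
board 0.57 [339.  89.] [ 642. -355.   12.] ((641.053955078125, -358.01654052734375), (90.55390930175781, 91.7954330444336), 68.48731994628906)
board 0.38 [260. 204.] [ 486. -335.   18.] ((461.9861755371094, -346.5750732421875), (145.15260314941406, 113.73030853271484), 23.279335021972656)
tray 0.65 [259. 204.] [ 485. -335.   18.] ((460.7989807128906, -347.7034912109375), (144.34573364257812, 117.83165740966797), 26.244556427001953)
chunk0 0.75 [237. 222.] [ 461. -316.   42.] ((452.1095886230469, -318.09063720703125), (45.568111419677734, 33.63059616088867), 18.053955078125)
chunk0 0.68 [335. 327.] [ 370. -499.   26.] ((363.7438659667969, -505.30487060546875), (35.280479431152344, 28.955354690551758), 78.19572448730469)
chunk0 0.64 [239. 252.] [ 427. -335.   42.] ((418.3166198730469, -337.7816467285156), (57.01833724975586, 30.017343521118164), 24.155527114868164)
chunk0 0.58 [281. 256.] [ 445. -381.   42.] ((433.8874816894531, -385.9692077636719), (48.1861457824707, 29.496789932250977), 28.832427978515625)
crate ((670.904541015625, -23.300537109375), (78.34590911865234, 338.8518371582031), 6.078855514526367) 617 [671.44874026 -23.19981465  28.61480982]
```

View pics/w1.png

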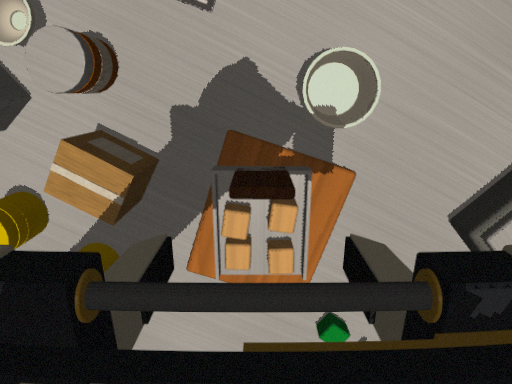

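Request:
move_arm(
  steps=[
    [0,0,0,0],
    [0,0,-1,0],
    [0,0,-1,0],
    [0,0,0,0],
    [0,0,0,0],
  ],
)

```text
clock: 2.68
eef_pos: [520.2, -320.0, 326.0]
ee_rot: [[0.903, 0.43, 0.001], [0.43, -0.903, -0.001], [0.001, 0.001, -1.0]]
ft_force: [-0.0, -0.0, 0.0]
opening: 1.002
grip_force: 0.0
```

```bash
python3 -c "
from h import *; st(); print(robot.sense()['qvel'])"
```

```text
t 2.67 tcp [ 520.2 -320.   326. ] yaw 25.46 F [-0. -0.  0.] M [ 0.01 -0.04  0.03] open 1.002 grip 0.0
[-0.00276089 -0.0179967  -0.00773141 -0.01588589  0.00174399 -0.00519386
 -0.00252142]
```

Request:
move_arm(
  steps=[
    [0,0.03,-0.7,0.05],
    [0,0,-0.7,0],
    [0,0,-0.7,0],
    [0,0,0,0],
  ],
)

```text
clock: 3.18
eef_pos: [519.6, -318.5, 240.7]
ee_rot: [[0.899, 0.438, -0.001], [0.438, -0.899, 0.001], [-0.001, -0.001, -1.0]]
ft_force: [0.0, -0.5, 1.1]
opening: 0.995
grip_force: 0.0
```

Request:
move_arm(
  steps=[
    [0,0,0,0],
    [0,0,0,0],
    [0,0,0,0],
    [0,0,0,0],
    [0,0,0,0],
    [0,0,0,0],
  ],
  hand=-1,
  squeeze=60,
)

```text
clock: 3.92
eef_pos: [520.0, -318.5, 241.5]
ee_rot: [[0.899, 0.438, 0.001], [0.438, -0.899, -0.001], [0.0, 0.001, -1.0]]
ft_force: [-0.8, 1.0, 5.3]
opening: 0.648
grip_force: 60.0
```

Request:
move_arm(
  steps=[
    [0,0,0.1,0],
    [0,0,0.1,0],
    [0,0,0.1,0],
    [0,0,0.1,0],
    [0,0,0,0],
    [0,0,0,0],
  ],
)

```text
clock: 4.68
eef_pos: [519.6, -318.3, 256.7]
ee_rot: [[0.899, 0.438, -0.0], [0.438, -0.899, 0.0], [-0.0, -0.0, -1.0]]
ft_force: [1.0, 1.0, -3.4]
opening: 0.649
grip_force: 60.0
```

```bash
cat >> h.py <<'E'
def tilt(cams=('scene','top')):
    # tray floor/rim plane cue from scene picture
    for n in cams:
        p,d,K,k1,T=cam(n); P=cloud(d,K,k1,T)
        for t in ['tray_grip','tray_lip']:
            for o in eyes.tip_of(n,t)[:1]: print(n,t,round(o['score'],2),np.round(o['xy']),P[int(o['xy'][1]),int(o['xy'][0])].round(1))
    return p,P
E
python3 - <<'E'
from h import *
st(); tilt()
p=eyes.camera('scene')[0]; cv2.imwrite('pics/s1.png',cv2.resize(p[100:300,60:330,::-1],(800,592)))
E
```

```text
t 4.67 tcp [ 519.6 -318.3  256.7] yaw 25.99 F [ 1.   1.  -3.4] M [ 0.03 -0.16  0.02] open 0.649 grip 60.0
scene tray_grip 0.7 [175. 212.] [ 525.2 -321.8  106.9]
scene tray_lip 0.77 [138. 217.] [ 339.1 -365.2   -2.7]
top tray_lip 0.82 [367. 236.] [ 394.3 -383.2   14.4]
```

View pics/s1.png

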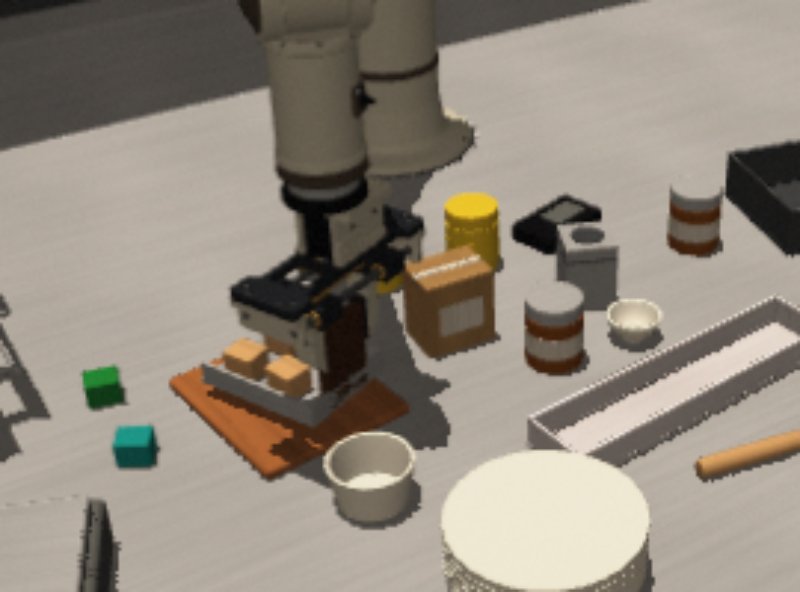

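Tray held level (the scene crop shows it lifted just off the board with all four chunks on, weight ≈3.4 N). I'll raise it and carry it to the pan.

Request:
move_arm(
  steps=[
    [0,0,0.25,0],
    [0,0,0.45,0],
    [0,0,0.5,0],
    [0,0,0.5,0],
    [0,0,0.5,0],
    [0,0.1,0.45,0],
    [0,0.2,0.3,0],
    [0,0.3,0.1,-0.1],
  ],
)

```text
clock: 6.02
eef_pos: [519.8, -293.7, 379.6]
ee_rot: [[0.907, 0.421, 0.001], [0.421, -0.907, -0.0], [0.001, 0.001, -1.0]]
ft_force: [0.2, -0.2, -2.7]
opening: 0.649
grip_force: 60.0
```

Request:
move_arm(
  steps=[
    [0,0.45,0,-0.15],
    [0,0.55,0,-0.15],
    [0,0.65,0,-0.15],
    [0.03,0.7,0,-0.15],
    [0.03,0.7,0,-0.15],
    [0.03,0.7,0,-0.15],
    [0.03,0.7,0,-0.15],
    [0.03,0.7,0,-0.15],
  ],
)

```text
clock: 7.02
eef_pos: [525.1, -86.4, 378.2]
ee_rot: [[0.975, 0.224, -0.001], [0.224, -0.975, 0.0], [-0.001, -0.001, -1.0]]
ft_force: [-0.1, 0.2, -2.6]
opening: 0.65
grip_force: 60.0
```

Request:
move_arm(
  steps=[
    [0.03,0.7,0,-0.2],
    [0.03,0.7,0,-0.2],
    [0.03,0.7,0,-0.2],
    [0.03,0.7,0,-0.2],
    [0.03,0.7,0,-0.2],
    [0.03,0.7,0,-0.2],
    [0.03,0.7,0,-0.2],
    [0.03,0.7,0,-0.2],
  ],
)

```text
clock: 8.02
eef_pos: [534.4, 137.3, 378.1]
ee_rot: [[0.999, -0.053, -0.001], [-0.053, -0.999, -0.0], [-0.001, 0.0, -1.0]]
ft_force: [0.2, -0.7, -3.2]
opening: 0.648
grip_force: 60.0
```

```bash
python3 -c "
from h import *; st()"
```

```text
t 8.03 tcp [534.4 137.3 378.1] yaw -3.06 F [ 0.2 -0.7 -3.2] M [-0.03 -0.11  0.02] open 0.648 grip 60.0
```

Request:
move_arm(
  steps=[
    [0,0.7,0,-0.2],
    [0,0.7,0,-0.2],
    [0,0.7,0,-0.2],
    [0,0.7,0,-0.1],
    [0.02,0.65,0,-0.1],
    [0.02,0.55,0,-0.1],
    [0,0.4,0,0],
    [0,0.25,0,0],
  ],
)

```text
clock: 9.02
eef_pos: [535.6, 323.2, 378.0]
ee_rot: [[0.978, -0.206, -0.002], [-0.206, -0.978, -0.0], [-0.001, 0.001, -1.0]]
ft_force: [1.1, -0.2, -2.9]
opening: 0.653
grip_force: 60.0
```

Request:
move_arm(
  steps=[
    [0,0.05,-0.15,0],
    [0,0,-0.25,0],
    [0,0,-0.2,0],
    [0,0,0,0],
    [0,0,0,0],
  ],
)

```text
clock: 9.65
eef_pos: [537.1, 323.4, 354.8]
ee_rot: [[0.978, -0.209, 0.0], [-0.209, -0.978, 0.0], [0.0, -0.0, -1.0]]
ft_force: [0.3, -0.4, -2.3]
opening: 0.651
grip_force: 60.0
```

Run:
```python
from h import *
st(); p=eyes.camera('scene')[0]; cv2.imwrite('pics/s2.png',cv2.resize(p[90:230,230:430,::-1],(800,560)))
```

```text
t 9.65 tcp [537.1 323.4 354.8] yaw -12.05 F [ 0.3 -0.4 -2.3] M [ 0.05 -0.14 -0.03] open 0.651 grip 60.0
```

View pics/s2.png

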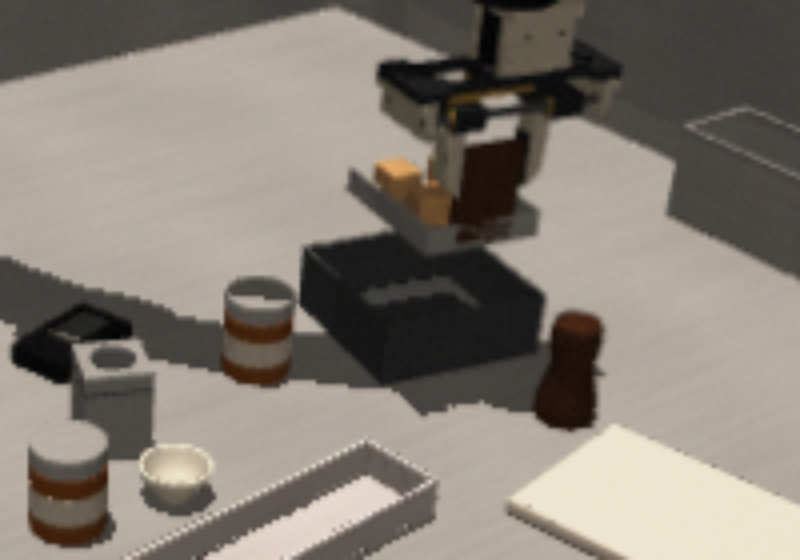

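The tray is level over the pan with the chunks on it, around (420,190) in the crop. I'll ease the squeeze to let it pivot.

Request:
move_arm(
  steps=[
    [0,0,0,0],
    [0,0,0,0],
  ],
  squeeze=25,
)

```text
clock: 9.95
eef_pos: [537.0, 323.6, 355.0]
ee_rot: [[0.978, -0.208, 0.0], [-0.208, -0.978, 0.0], [0.0, -0.0, -1.0]]
ft_force: [-0.0, 0.4, -3.8]
opening: 0.652
grip_force: 25.0
```

Request:
move_arm(
  steps=[
    [0,0,0,0],
    [0,0,0,0],
  ],
  squeeze=16,
)

```text
clock: 10.2
eef_pos: [536.9, 323.7, 354.8]
ee_rot: [[0.978, -0.208, 0.0], [-0.208, -0.978, -0.0], [0.0, -0.0, -1.0]]
ft_force: [-0.4, 0.3, -3.4]
opening: 0.651
grip_force: 16.0
```

```bash
cat >> h.py <<'E'
def chunks(n='top',c=(458,340)):
    p,d,K,k1,T=cam(n); P=cloud(d,K,k1,T)
    for o in eyes.silhouettes(n,'chunk0'):
        q=np.nanmedian(P[o['pixels']],0)
        print('chunk',round(o['score'],2),np.round(o['xy']),q.round())
    return p,P
E
python3 -c "
from h import *; st(); tilt(('scene',)); chunks('scene')"
```

```text
t 10.2 tcp [536.9 323.7 354.8] yaw -12.01 F [-0.4  0.3 -3.4] M [-0.03 -0.08 -0.02] open 0.651 grip 16.0
scene tray_grip 0.75 [353. 131.] [543.4 320.1 199.3]
scene tray_lip 0.69 [328. 133.] [433.4 309.3 155.6]
chunk 0.68 [250. 212.] [ 562. -107.   51.]
chunk 0.67 [ 96. 230.] [ 376. -508.   25.]
chunk 0.62 [337. 141.] [496. 302. 151.]
chunk 0.6 [326. 135.] [443. 311. 154.]
chunk 0.54 [105. 249.] [ 479. -513.   23.]
```

Request:
move_arm(
  steps=[
    [0,0,0,0],
    [0,0,0,0],
  ],
  squeeze=12,
)

```text
clock: 10.7
eef_pos: [536.9, 323.7, 354.7]
ee_rot: [[0.978, -0.208, -0.0], [-0.208, -0.978, -0.0], [-0.0, 0.0, -1.0]]
ft_force: [1.1, -0.4, -3.5]
opening: 0.651
grip_force: 12.0
```

Request:
move_arm(
  steps=[
    [0,0,0,0],
    [0,0,0,0],
  ],
  squeeze=9,
)

```text
clock: 10.95
eef_pos: [536.9, 323.6, 354.7]
ee_rot: [[0.978, -0.208, 0.0], [-0.208, -0.978, -0.0], [0.0, 0.0, -1.0]]
ft_force: [0.9, 0.5, -3.1]
opening: 0.656
grip_force: 9.0
```

```bash
python3 -c "
from h import *; st(); tilt(('scene',)); chunks('scene')"
```

```text
t 10.95 tcp [536.9 323.6 354.7] yaw -12.01 F [ 0.9  0.5 -3.1] M [ 0.03 -0.1  -0.  ] open 0.656 grip 9.0
scene tray_grip 0.72 [212. 214.] [ 479.5 -184.1   22.7]
scene tray_lip 0.56 [328. 132.] [427.  315.  155.5]
chunk 0.66 [ 93. 229.] [ 377. -508.   24.]
chunk 0.61 [106. 252.] [ 481. -513.   23.]
```

Request:
move_arm(
  steps=[
    [0,0,0,0],
    [0,0,0,0],
  ],
  squeeze=7,
)

```text
clock: 11.45
eef_pos: [536.9, 323.6, 354.7]
ee_rot: [[0.978, -0.208, -0.0], [-0.208, -0.978, -0.0], [-0.0, 0.0, -1.0]]
ft_force: [-0.1, -0.3, -3.2]
opening: 0.654
grip_force: 7.0
```

Request:
move_arm(
  steps=[
    [0,0,0,0],
    [0,0,0,0],
  ],
  squeeze=5.5,
)

```text
clock: 11.7
eef_pos: [537.0, 323.6, 354.8]
ee_rot: [[0.978, -0.208, 0.0], [-0.208, -0.978, -0.0], [0.0, -0.0, -1.0]]
ft_force: [0.9, 0.0, -3.3]
opening: 0.653
grip_force: 5.5
```

Run:
```python
from h import *
st(); tilt(('scene',)); p=eyes.camera('scene')[0]; cv2.imwrite('pics/s3.png',cv2.resize(p[90:230,230:430,::-1],(800,560)))
```

```text
t 11.7 tcp [537.  323.6 354.8] yaw -12.02 F [ 0.9  0.  -3.3] M [ 0.02 -0.04 -0.02] open 0.653 grip 5.5
scene tray_grip 0.65 [351. 131.] [537.6 316.3 201.5]
scene tray_lip 0.87 [333. 155.] [511.5 272.9 109.4]
```

View pics/s3.png

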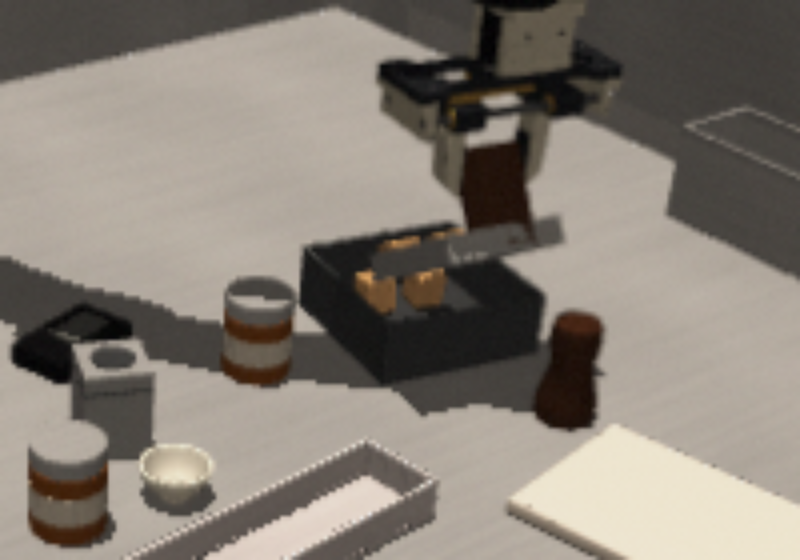

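The tray has swung down and the chunks drop into the pan at crop (400,280). I'll lock the grip, lift clear and count them.

Request:
move_arm(
  steps=[
    [0,0,0,0],
    [0,0,0,0],
    [0,0,0,0],
    [0,0,0,0],
    [0,0,0,0],
    [0,0,0,0],
  ],
)

```text
clock: 12.65
eef_pos: [536.9, 323.6, 354.7]
ee_rot: [[0.978, -0.208, 0.0], [-0.208, -0.978, -0.0], [0.0, 0.0, -1.0]]
ft_force: [-0.3, 0.1, -2.5]
opening: 0.653
grip_force: 5.5
```

Request:
move_arm(
  steps=[
    [0,0,0,0],
    [0,0,0,0],
    [0.2,0,0.3,0],
    [0.3,0,0.6,0],
    [0.3,0,0.6,0],
    [0.3,0,0.6,0],
    [0.3,-0.3,0.5,0],
    [0,-0.5,0.2,0],
  ],
  squeeze=60,
)

```text
clock: 13.65
eef_pos: [593.9, 291.5, 468.8]
ee_rot: [[0.978, -0.208, 0.003], [-0.208, -0.978, 0.002], [0.003, -0.002, -1.0]]
ft_force: [1.0, 0.0, -2.2]
opening: 0.644
grip_force: 60.0
```

Request:
move_arm(
  steps=[
    [-0.05,-1,0,0],
    [-0.1,-1,0,0],
    [-0.1,-1,0,0],
    [-0.1,-1,0,0],
    [-0.1,-1,0,0],
    [-0.1,-1,0,0],
  ],
)

```text
clock: 14.4
eef_pos: [569.9, 49.4, 466.6]
ee_rot: [[0.978, -0.209, -0.001], [-0.209, -0.978, -0.001], [-0.0, 0.001, -1.0]]
ft_force: [0.3, -0.1, -2.9]
opening: 0.645
grip_force: 60.0
```

Run:
```python
from h import *
st(); p,P=chunks('top'); q=eyes.camera('scene')[0]; cv2.imwrite('pics/t2.png',np.hstack([cv2.resize(p[175:265,90:190,::-1],(400,360)),cv2.resize(q[60:230,230:400,::-1],(400,360))]))
s=np.linalg.norm
x=P.reshape(-1,3); x=x[~np.isnan(x[:,0])]; m=(abs(x[:,0]-458)<65)&(abs(x[:,1]-340)<65); print(np.percentile(x[m][:,2],[50,80,99]))
```

```text
t 14.4 tcp [569.9  49.4 466.6] yaw -12.07 F [ 0.3 -0.1 -2.9] M [-0.03 -0.01  0.02] open 0.645 grip 60.0
chunk 0.7 [124. 241.] [402. 373.  36.]
chunk 0.65 [403. 211.] [ 468. -506.   25.]
chunk 0.57 [152. 223.] [451. 296.  30.]
chunk 0.5 [126. 224.] [437. 369.  30.]
chunk 0.47 [145. 234.] [416. 317.  36.]
[ 4.29828418 29.3980976  39.90877106]
```

View pics/t2.png

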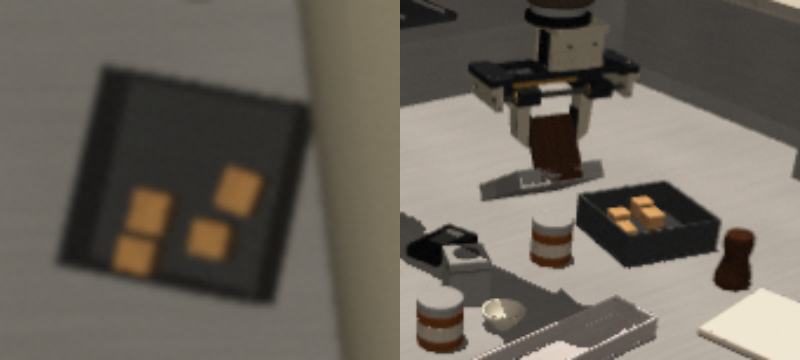

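All four chunks are in the pan (left crop: (150,210), (135,255), (210,240), (238,190)). Now I'll take the tray back to the board.

Request:
move_arm(
  steps=[
    [-0.29,-0.93,0,0.2],
    [-0.29,-0.93,0,0.2],
    [-0.29,-0.93,0,0.2],
    [-0.29,-0.93,0,0.2],
    [-0.29,-0.93,0,0.2],
    [-0.29,-0.93,0,0.2],
    [-0.29,-0.93,0,0.2],
    [-0.29,-0.93,0,0.2],
  ],
)

```text
clock: 15.55
eef_pos: [477.7, -246.0, 466.8]
ee_rot: [[0.997, 0.072, 0.0], [0.072, -0.997, 0.001], [0.0, -0.001, -1.0]]
ft_force: [0.7, -0.2, -2.1]
opening: 0.65
grip_force: 60.0
```

Request:
move_arm(
  steps=[
    [-0.29,-0.93,0,0.2],
    [-0.29,-0.93,0,0.13],
    [-0.29,-0.8,-0.3,0],
    [0,0,-0.6,0],
    [0,0,-0.6,0],
    [0,0,-0.3,0],
    [0,0,0,0],
    [0,0,0,0],
  ],
)

```text
clock: 16.55
eef_pos: [443.8, -352.3, 395.7]
ee_rot: [[0.992, 0.127, 0.001], [0.127, -0.992, -0.001], [0.001, 0.001, -1.0]]
ft_force: [0.2, -0.5, -2.0]
opening: 0.648
grip_force: 60.0
```

```bash
cat >> h.py <<'E'
def trayrel(yaw,cams=('scene','top')):
    s=robot.sense(); g=np.array(s['eef_pos'])-[0,0,159.2]; c,n=np.cos(np.radians(yaw)),np.sin(np.radians(yaw))
    for k in cams:
        p,d,K,k1,T=cam(k); P=cloud(d,K,k1,T)
        for o in eyes.silhouettes(k,'tray')[:1]:
            q=P[cv2.erode(o['pixels'].astype(np.uint8),np.ones((2,2)))>0]-g; q=q[~np.isnan(q[:,0])]; q=q[np.linalg.norm(q,axis=1)<190]
            a=q[:,0]*c+q[:,1]*n; b=-q[:,0]*n+q[:,1]*c
            print(k,'n',len(q),'a',np.percentile(a,[1,5,95,99]).round(),'b',np.percentile(b,[1,99]).round(),'z',np.percentile(q[:,2],[1,5,95,99]).round())
            i=np.argsort(a)[:12]; j=np.argsort(q[:,2])[:12]; print(' front pts a,z',a[i].mean().round(1),q[i,2].mean().round(1),' low pts',a[j].mean().round(1),q[j,2].mean().round(1))
E
python3 - <<'E'
from h import *
st(); trayrel(7.2)
E
```

```text
t 16.55 tcp [ 443.8 -352.3  395.7] yaw 7.32 F [ 0.2 -0.5 -2. ] M [0.04 0.03 0.02] open 0.648 grip 60.0
scene n 884 a [-54. -21.  44.  46.] b [-58.  47.] z [-110.  -89.   11.   16.]
 front pts a,z -58.2 -111.0  low pts -54.7 -113.9
top n 410 a [-74. -71. -45. -42.] b [-57.  53.] z [-132. -130.  -95.  -88.]
 front pts a,z -73.7 -115.5  low pts -70.4 -132.3
```

Request:
move_arm(
  steps=[
    [0.25,-0.05,-0.5,0],
    [0.28,-0.06,-0.6,0],
    [0,0,-0.5,0],
    [0,0,-0.3,0],
    [0,0,-0.15,0],
    [0,0,-0.15,0],
    [0,0,0,0],
  ],
  squeeze=12,
)

```text
clock: 17.62
eef_pos: [464.5, -356.8, 306.7]
ee_rot: [[0.992, 0.127, 0.0], [0.127, -0.992, -0.0], [0.0, 0.0, -1.0]]
ft_force: [1.0, -0.5, -2.1]
opening: 0.651
grip_force: 12.0
```

Request:
move_arm(
  steps=[
    [0.27,0.03,-0.18,0],
    [0.27,0.03,-0.19,0],
    [0.24,0.03,-0.22,0],
    [0.24,0.03,-0.23,0],
    [0.16,0.02,-0.21,0],
    [0.16,0.02,-0.21,0],
    [0,0,0,0],
  ],
)

```text
clock: 18.5
eef_pos: [517.8, -349.8, 255.7]
ee_rot: [[0.992, 0.127, -0.002], [0.127, -0.992, 0.002], [-0.002, -0.002, -1.0]]
ft_force: [0.0, -0.1, -2.2]
opening: 0.648
grip_force: 12.0
```

Run:
```python
from h import *
st(); trayrel(7.2)
q=eyes.camera('scene')[0]; cv2.imwrite('pics/s4.png',cv2.resize(q[130:280,60:260,::-1],(800,600)))
```

```text
t 18.5 tcp [ 517.8 -349.8  255.7] yaw 7.32 F [ 0.  -0.1 -2.2] M [ 0.1  -0.05 -0.01] open 0.648 grip 12.0
scene n 994 a [-115. -101.   13.   14.] b [-57.  50.] z [-80. -78.  10.  17.]
 front pts a,z -117.7 -79.3  low pts -113.3 -81.0
top n 885 a [-128. -124.  -40.  -34.] b [-50.  53.] z [-84. -82. -66. -55.]
 front pts a,z -129.0 -82.6  low pts -122.7 -84.7
```

View pics/s4.png

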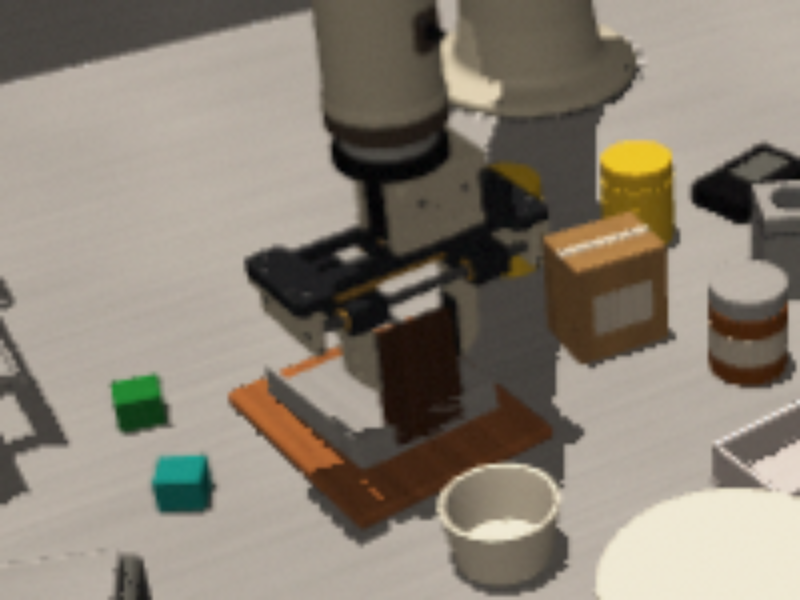

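The tray is nearly flat on the board at crop (390,420). I'll finish the last few degrees and release.

Request:
move_arm(
  steps=[
    [0.12,0.01,-0.16,0],
    [0.11,0.01,-0.16,0],
    [0,0,-0.06,0],
    [0,0,0,0],
  ],
)

```text
clock: 19.25
eef_pos: [528.4, -349.5, 243.4]
ee_rot: [[0.992, 0.127, 0.002], [0.127, -0.992, -0.001], [0.002, 0.001, -1.0]]
ft_force: [-2.1, 2.0, 8.0]
opening: 0.654
grip_force: 12.0
```

Request:
move_arm(
  steps=[
    [0,0,0,0],
    [0,0,0,0],
    [0,0,0,0],
    [0,0,0.5,0],
    [0,0,1,0],
    [0,0,1,0],
    [0,0,1,0],
    [0,0.2,0.4,0],
  ],
  hand=1,
)

```text
clock: 20.25
eef_pos: [527.7, -342.3, 402.2]
ee_rot: [[0.992, 0.125, 0.005], [0.125, -0.992, -0.004], [0.005, 0.004, -1.0]]
ft_force: [0.2, -0.1, 0.0]
opening: 1.0
grip_force: 0.0
```

Request:
move_arm(
  steps=[
    [-0.2,0.7,0,0],
    [-0.3,0.8,0,0],
    [-0.3,0.8,0,0],
    [-0.3,0.8,0,0],
    [-0.3,0.8,0,0],
    [-0.3,0.7,0,0],
    [0,0,0,0],
    [0,0,0,0],
  ],
)

```text
clock: 21.25
eef_pos: [459.3, -157.8, 398.1]
ee_rot: [[0.992, 0.127, 0.0], [0.127, -0.992, -0.001], [0.0, 0.001, -1.0]]
ft_force: [0.0, -0.8, 0.5]
opening: 1.002
grip_force: 0.0
```

```bash
cat >> h.py <<'E'
def goods():
    p,d,K,k1,T=cam('top'); P=cloud(d,K,k1,T)
    for t,hh,r in [('jar_a',76,42),('tin',78,48),('carton',84,56)]:
        for o in eyes.silhouettes('top',t):
            q=P[o['pixels']]; q=q[~np.isnan(q[:,0])]; q=q[q[:,2]>60]
            if len(q)<30: continue
            c=np.median(q[:,:2],0); rgb=np.median(p[o['pixels']],0)
            print(t,round(o['score'],2),np.round(o['xy']),rgb,rect(P,c,r,hh-12,hh+14))
    return p,P
E
python3 - <<'E'
from h import *
st(); p,P=goods()
print('tray grip',rect(P,(527,-349),60,70,125))
for o in eyes.silhouettes('top','tray')[:1]:
    q=P[o['pixels']]; q=q[~np.isnan(q[:,0])]; print('tray',np.median(q,0),cv2.minAreaRect(q[:,:2].astype(np.float32)))
x=P.reshape(-1,3); m=(abs(x[:,0]-464)<40)&(abs(x[:,1]+357)<35); x=x[m]; A=np.c_[x[:,:2],np.ones(len(x))]; print('floor plane',np.linalg.lstsq(A,x[:,2],rcond=None)[0][:2],np.median(x[:,2]))
E
```

```text
t 21.25 tcp [ 459.3 -157.8  398.1] yaw 7.29 F [ 0.  -0.8  0.5] M [ 0.02  0.01 -0.  ] open 1.002 grip 0.0
jar_a 0.92 [191. 225.] [120. 116. 108.] {'n': 295, 'mean': [436.2, 168.6, 74.9], 'mid': [435.3, 168.9], 'wh': [55.1, 57.3], 'ang': 87.7}
jar_a 0.73 [268. 261.] [75. 60. 14.] {'n': 322, 'mean': [335.0, -70.6, 75.2], 'mid': [335.1, -71.2], 'wh': [56.3, 55.9], 'ang': 88.8}
jar_a 0.64 [272. 183.] [98.  93.  86.5] {'n': 299, 'mean': [543.8, -95.7, 74.8], 'mid': [543.8, -95.5], 'wh': [58.9, 56.5], 'ang': 40.7}
tin 0.6 [246. 216.] [109. 105.  99.] {'n': 354, 'mean': [464.6, -2.2, 77.2], 'mid': [465.0, -1.7], 'wh': [56.4, 56.1], 'ang': 67.9}
tray grip {'n': 76, 'mean': [527.1, -357.1, 99.2], 'mid': [528.2, -357.1], 'wh': [12.5, 48.1], 'ang': 5.9}
tray [ 455.57268622 -375.83729226   15.45160646] ((456.7151184082031, -314.2389831542969), (140.4399871826172, 212.90606689453125), 7.0144524574279785)
floor plane [ 0.00451846 -0.00652455] 14.946402358903015
```

Tray is flat on the board, its grip where planned. Next the carton: turn the tool so it closes along the 58 mm side.

Request:
move_arm(
  steps=[
    [-0.1,-0.08,0,-1],
    [-0.1,-0.08,0,-1],
    [0,0,0,-1],
    [0,0,0,-1],
    [0,0,0,-1],
    [0,0,0,-1],
    [0,0,0,-1],
    [0,0,0,-1],
  ],
)

```text
clock: 22.5
eef_pos: [451.4, -164.4, 397.8]
ee_rot: [[0.291, -0.957, -0.0], [-0.957, -0.291, 0.0], [-0.0, 0.0, -1.0]]
ft_force: [0.8, 0.4, 0.8]
opening: 0.998
grip_force: 0.0
```

Request:
move_arm(
  steps=[
    [0,0,0,-1],
    [0,0,0,-0.94],
    [0,0,0,0],
    [0,0,0,0],
    [0,0,0,0],
  ],
)

```text
clock: 23.12
eef_pos: [451.2, -165.9, 387.9]
ee_rot: [[0.173, -0.985, -0.023], [-0.985, -0.173, 0.013], [-0.017, 0.021, -1.0]]
ft_force: [-0.2, -0.6, -0.1]
opening: 1.0
grip_force: 0.0
```

Run:
```python
from h import *
st(); print(np.round(robot.sense()['joint_pos'],2))
p,d,K,k1,T=cam('top'); P=cloud(d,K,k1,T)
print('tray grip',rect(P,(527,-349),60,70,125))
x=P.reshape(-1,3); x=x[~np.isnan(x[:,0])]
for o in eyes.silhouettes('top','tray')[:1]:
    q=P[o['pixels']]; q=q[~np.isnan(q[:,0])]; print('tray',np.median(q,0),cv2.minAreaRect(q[:,:2].astype(np.float32)))
p,d,K,k1,T=cam('wrist'); P=cloud(d,K,k1,T); cv2.imwrite('pics/w2.png',p[...,::-1])
print('carton w',rect(P,(450,-164),58,74,100)); print('jar1 w',rect(P,(543,-95),42,66,90))
x=P.reshape(-1,3); m=(x[:,0]>600)&(x[:,0]<735)&(x[:,1]>-210)&(x[:,1]<160)&(x[:,2]>25)&(x[:,2]<45); print(m.sum()); 
if m.sum()>20: print('crate w',cv2.minAreaRect(x[m][:,:2].astype(np.float32)))
```

```text
t 23.12 tcp [ 451.2 -165.9  387.9] yaw -80.05 F [-0.2 -0.6 -0.1] M [ 0.16 -0.05 -0.05] open 1.0 grip 0.0
[-0.07  0.2   0.41  1.99 -0.1   0.99 -2.57]
tray grip {'n': 50, 'mean': [527.9, -364.6, 100.4], 'mid': [529.1, -365.2], 'wh': [11.9, 31.6], 'ang': 7.2}
tray [ 447.38969116 -381.62658942   15.63840814] ((459.2326354980469, -307.7051086425781), (142.637451171875, 237.42922973632812), 4.236813545227051)
carton w {'n': 5371, 'mean': [449.0, -166.4, 82.8], 'mid': [448.7, -164.2], 'wh': [77.0, 58.1], 'ang': 88.0}
jar1 w {'n': 1943, 'mean': [545.8, -105.3, 74.0], 'mid': [545.4, -102.4], 'wh': [59.3, 46.6], 'ang': 17.8}
2035
crate w ((678.337646484375, -109.88207244873047), (77.47106170654297, 165.3321075439453), 5.734066486358643)
```

Joint 7 hit its limit, so I'll turn the other way: the same grasp a half turn round.

Request:
move_arm(
  steps=[
    [0,0,0,1],
    [0,0,0,1],
    [0,0,0,1],
    [0,0,0,1],
    [0,0,0,1],
    [0,0,0,1],
    [0,0,0,1],
    [0,0,0,1],
  ],
)

```text
clock: 24.28
eef_pos: [450.9, -166.5, 388.0]
ee_rot: [[1.0, 0.003, -0.016], [0.003, -1.0, -0.021], [-0.016, 0.021, -1.0]]
ft_force: [-0.4, 0.2, 0.4]
opening: 0.999
grip_force: 0.0
```

Request:
move_arm(
  steps=[
    [0,0,0,1],
    [0,0,0,1],
    [0,0,0,1],
    [0,0,0,1],
    [0,0,0,1],
    [0,0,0,1],
    [0,0,0,1],
    [0,0,0,1],
  ],
)

```text
clock: 25.28
eef_pos: [450.9, -166.5, 388.0]
ee_rot: [[0.171, 0.985, 0.018], [0.985, -0.17, -0.019], [-0.016, 0.021, -1.0]]
ft_force: [0.3, -0.4, 0.4]
opening: 0.999
grip_force: 0.0
```

Request:
move_arm(
  steps=[
    [0,0,0,0.8],
    [0,0,0,0],
    [0,0,0,0],
    [0,0,0,0],
  ],
)

```text
clock: 25.78
eef_pos: [451.1, -166.0, 387.8]
ee_rot: [[0.038, 0.999, 0.021], [0.999, -0.038, -0.017], [-0.016, 0.021, -1.0]]
ft_force: [0.2, 0.0, -0.2]
opening: 0.998
grip_force: 0.0
```

Run:
```python
from h import *
st(); print(np.round(robot.sense()['joint_pos'],2))
p,d,K,k1,T=cam('wrist'); P=cloud(d,K,k1,T)
print('carton w',rect(P,(450,-164),58,74,100)); print('jar1 w',rect(P,(543,-95),42,66,90)); print('tin w',rect(P,(465,-2),48,66,90))
x=P.reshape(-1,3); m=(x[:,0]>600)&(x[:,0]<735)&(x[:,1]>-210)&(x[:,1]<160)&(x[:,2]>25)&(x[:,2]<45); print(m.sum()); 
if m.sum()>20: print('crate w',cv2.minAreaRect(x[m][:,:2].astype(np.float32)))
```

```text
t 25.77 tcp [ 451.1 -166.   387.8] yaw 87.81 F [ 0.2  0.  -0.2] M [ 0.02 -0.    0.05] open 0.998 grip 0.0
[ 0.23  0.18  0.06  2.01 -0.    0.93  0.26]
carton w {'n': 5440, 'mean': [449.5, -162.7, 82.9], 'mid': [449.6, -164.9], 'wh': [76.8, 58.1], 'ang': 87.9}
jar1 w {'n': 2437, 'mean': [546.8, -116.1, 74.5], 'mid': [546.1, -116.7], 'wh': [57.5, 42.0], 'ang': 26.6}
tin w {'n': 1234, 'mean': [462.9, -24.7, 75.9], 'mid': [457.6, -27.3], 'wh': [20.0, 59.7], 'ang': 88.0}
3261
crate w ((677.573486328125, -97.52950286865234), (77.98779296875, 189.40109252929688), 6.049918174743652)
```

Request:
move_arm(
  steps=[
    [-0.1,0.1,-0.7,0],
    [0,0,-0.9,0],
    [0,0,-0.9,0],
    [0,0,-0.9,0],
    [0,0,-0.7,0],
    [0,0,-0.17,0],
    [0,0,0,0],
  ],
)

```text
clock: 26.7
eef_pos: [447.3, -161.8, 217.1]
ee_rot: [[0.037, 0.999, 0.02], [0.999, -0.036, -0.017], [-0.016, 0.021, -1.0]]
ft_force: [0.5, 0.2, 0.2]
opening: 1.0
grip_force: 0.0
```

Request:
move_arm(
  steps=[
    [0,0,0,0],
    [0,0,0,0],
    [0,0,0,0],
    [0,0,0,0],
    [0,0,0,0],
  ],
  hand=-1,
  squeeze=25,
)

```text
clock: 27.32
eef_pos: [447.3, -161.9, 217.5]
ee_rot: [[0.037, 0.999, 0.021], [0.999, -0.036, -0.017], [-0.016, 0.022, -1.0]]
ft_force: [-0.7, -0.4, 6.2]
opening: 0.635
grip_force: 24.9
```

```bash
python3 -c "
from h import *; st()"
```

```text
t 27.32 tcp [ 447.3 -161.9  217.5] yaw 87.9 F [-0.7 -0.4  6.2] M [ 0.1   0.3  -0.02] open 0.635 grip 24.9
```

Request:
move_arm(
  steps=[
    [0,0,0.5,0],
    [0,0,1,0],
    [0,0,1,0],
    [0.4,0,0.3,0],
    [0.8,0,0,0.2],
    [0.9,0.1,0,0.2],
    [0.9,0.15,0,0.2],
    [0.9,0.2,0,0.22],
  ],
)

```text
clock: 28.32
eef_pos: [603.8, -143.8, 328.2]
ee_rot: [[-0.107, 0.994, 0.021], [0.994, 0.107, -0.014], [-0.016, 0.02, -1.0]]
ft_force: [-0.6, 0.6, -1.8]
opening: 0.636
grip_force: 24.9
```

Request:
move_arm(
  steps=[
    [0.9,0.2,0,0],
    [0.6,0.1,0,0],
    [0.39,0,0,0],
    [0,0,0,0],
    [0,0,0,0],
    [0,0,0,0],
  ],
)

```text
clock: 29.08
eef_pos: [677.9, -132.2, 328.9]
ee_rot: [[-0.106, 0.994, 0.022], [0.994, 0.106, -0.014], [-0.016, 0.02, -1.0]]
ft_force: [-0.0, 0.1, -2.3]
opening: 0.636
grip_force: 24.9
```

Run:
```python
from h import *
st(); p,P=(lambda r:(r[0],cloud(*r[1:])))(cam('top')); print('carton',rect(P,(682,-134),80,150,215))
p,d,K,k1,T=cam('wrist'); P=cloud(d,K,k1,T)
x=P.reshape(-1,3); m=(x[:,0]>600)&(x[:,0]<735)&(x[:,1]>-210)&(x[:,1]<160)&(x[:,2]>25)&(x[:,2]<45)
print('crate w',m.sum(),cv2.minAreaRect(x[m][:,:2].astype(np.float32)))
```

```text
t 29.07 tcp [ 677.9 -132.2  328.9] yaw 96.08 F [-0.   0.1 -2.3] M [ 0.01 -0.07 -0.03] open 0.636 grip 24.9
carton None
crate w 2051 ((672.9382934570312, -50.36518096923828), (76.84195709228516, 129.3792266845703), 5.590552806854248)
```

Request:
move_arm(
  steps=[
    [0.01,0.02,-0.7,0],
    [0,0,-0.8,0],
    [0,0,-0.5,0],
    [0,0,-0.3,0],
    [0,0,-0.2,0],
    [0,0,-0.15,0],
    [0,0,0,0],
  ],
)

```text
clock: 30.05
eef_pos: [679.2, -131.0, 223.1]
ee_rot: [[-0.106, 0.994, 0.023], [0.994, 0.107, -0.014], [-0.016, 0.021, -1.0]]
ft_force: [-0.2, -0.3, -1.8]
opening: 0.636
grip_force: 24.9
```

```bash
python3 -c "
from h import *; st()"
```

```text
t 30.05 tcp [ 679.2 -131.   223.1] yaw 96.11 F [-0.2 -0.3 -1.8] M [ 0.04 -0.05 -0.01] open 0.636 grip 24.9
```

Request:
move_arm(
  steps=[
    [0,0,-0.04,0],
    [0,0,0,0],
  ],
)

```text
clock: 30.3
eef_pos: [679.3, -131.0, 221.8]
ee_rot: [[-0.106, 0.994, 0.023], [0.994, 0.107, -0.014], [-0.016, 0.022, -1.0]]
ft_force: [-0.5, -1.2, -2.1]
opening: 0.637
grip_force: 24.9
```

Request:
move_arm(
  steps=[
    [0,0,0,0],
    [0,0,0,0],
    [0,0,0,0],
    [0,0,0.5,0],
    [0,0,1,0],
    [0,0,1,0],
    [0,0,1,0],
    [0,0,0,0],
  ],
  hand=1,
)

```text
clock: 31.3
eef_pos: [680.7, -131.4, 368.0]
ee_rot: [[-0.106, 0.994, 0.033], [0.994, 0.107, -0.015], [-0.019, 0.031, -0.999]]
ft_force: [-0.1, -0.0, 0.1]
opening: 1.0
grip_force: 0.0
```

Run:
```python
from h import *
st(); p,P=goods(); print('carton',rect(P,(682,-134),58,76,100))
p,d,K,k1,T=cam('wrist'); P=cloud(d,K,k1,T); print('carton w',rect(P,(682,-134),58,76,100)); print('jar1 w',rect(P,(543,-95),42,66,90))
```

```text
t 31.3 tcp [ 680.7 -131.4  368. ] yaw 96.09 F [-0.1 -0.   0.1] M [-0.   -0.09  0.  ] open 1.0 grip 0.0
jar_a 0.9 [189. 224.] [120. 116. 109.] {'n': 296, 'mean': [436.1, 168.7, 74.7], 'mid': [435.3, 169.4], 'wh': [55.4, 57.3], 'ang': 89.1}
tin 0.58 [245. 216.] [94. 91. 85.] {'n': 255, 'mean': [466.4, 5.6, 77.5], 'mid': [466.9, 3.5], 'wh': [44.6, 55.8], 'ang': 68.7}
carton None
carton w {'n': 6584, 'mean': [681.4, -130.7, 86.8], 'mid': [681.9, -133.5], 'wh': [58.2, 76.8], 'ang': 6.0}
jar1 w {'n': 2761, 'mean': [549.8, -115.3, 74.5], 'mid': [547.0, -116.5], 'wh': [58.2, 42.0], 'ang': 27.5}
```

Run:
```python
from h import *
for n in ['scene','wrist']:
    p,d,K,k1,T=cam(n); P=cloud(d,K,k1,T)
    for o in eyes.silhouettes(n,'jar_a'):
        q=P[o['pixels']]; q=q[~np.isnan(q[:,0])]; q=q[q[:,2]>69]
        if len(q)>10: print(n,round(o['score'],2),np.round(o['xy']),cv2.minAreaRect(q[:,:2].astype(np.float32)),q.mean(0).round(1), np.median(p[o['pixels']],0))
cv2.imwrite('pics/w3.png',p[...,::-1])
```

```text
scene 0.9 [186. 181.] ((314.1972351074219, -184.3853759765625), (59.535499572753906, 57.874427795410156), 47.84315872192383) [ 317.2 -185.    75.5] [119.   92.5  21. ]
scene 0.82 [220. 179.] ((337.6842346191406, -73.97349548339844), (56.90039825439453, 57.8721809387207), 57.45467758178711) [339.9 -76.   75.7] [116.  90.  19.]
scene 0.67 [240. 214.] ((588.5145874023438, -150.36936950683594), (56.02069854736328, 142.02366638183594), 57.7010498046875) [ 555.8 -129.6   75.8] [94.  81.5 74. ]
wrist 0.63 [110. 160.] ((550.6885375976562, -124.33604431152344), (59.022918701171875, 58.305267333984375), 42.6469612121582) [ 551.6 -123.2   74.6] [155. 148. 140.]
```

View pics/w3.png

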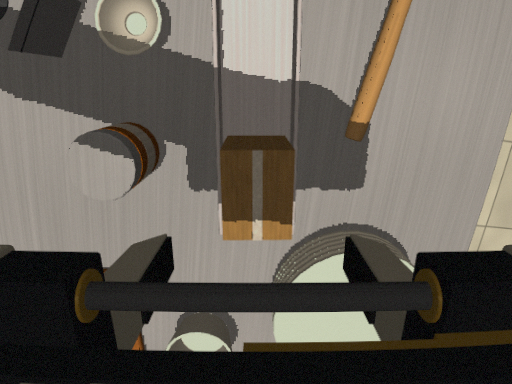

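Wrist view: the carton sits in the crate at (257,190). The jar has been knocked and is now at (110,160), world ≈(551,-124), so I'll go there.

Request:
move_arm(
  steps=[
    [-0.85,0.06,0,0],
    [-0.85,0.06,0,0],
    [-0.85,0.06,0,0],
    [-0.83,0.06,0,0],
    [0,0,-0.6,0],
    [0,0,-0.6,0],
    [0,0,0,0],
    [0,0,0,0],
  ],
)

```text
clock: 32.75
eef_pos: [544.3, -121.5, 313.9]
ee_rot: [[-0.106, 0.994, 0.023], [0.994, 0.107, -0.014], [-0.016, 0.022, -1.0]]
ft_force: [0.3, -0.7, -0.2]
opening: 1.003
grip_force: 0.0
```

Run:
```python
from h import *
st(); print(np.array(robot.sense()['ee_rot'])[:,2].round(4))
p,d,K,k1,T=cam('wrist'); P=cloud(d,K,k1,T); print('jar1 w',rect(P,(551,-124),45,66,90))
p,d,K,k1,T=cam('scene'); P=cloud(d,K,k1,T); print('jar1 s',rect(P,(551,-124),42,68,90))
```

```text
t 32.75 tcp [ 544.3 -121.5  313.9] yaw 96.1 F [ 0.3 -0.7 -0.2] M [-0.02 -0.09  0.  ] open 1.003 grip 0.0
[ 0.0231 -0.0138 -0.9996]
jar1 w {'n': 5194, 'mean': [549.6, -122.5, 74.7], 'mid': [549.7, -124.3], 'wh': [58.0, 58.9], 'ang': 8.1}
jar1 s {'n': 221, 'mean': [555.4, -129.6, 75.4], 'mid': [552.2, -127.2], 'wh': [55.9, 62.0], 'ang': 58.6}
```

Request:
move_arm(
  steps=[
    [0.04,-0.01,-0.7,0],
    [0,0,-0.8,0],
    [0,0,-0.6,0],
    [0,0,-0.35,0],
    [0,0,0,0],
  ],
)

```text
clock: 33.48
eef_pos: [545.4, -121.8, 215.1]
ee_rot: [[-0.106, 0.994, 0.022], [0.994, 0.107, -0.014], [-0.016, 0.02, -1.0]]
ft_force: [-0.6, -0.7, 1.1]
opening: 1.001
grip_force: 0.0
```

Request:
move_arm(
  steps=[
    [0,0,0,0],
    [0,0,0,0],
    [0,0,0,0],
    [0,0,0,0],
    [0,0,0,0],
  ],
  hand=-1,
  squeeze=25,
)

```text
clock: 34.1
eef_pos: [546.3, -121.8, 216.2]
ee_rot: [[-0.107, 0.994, 0.025], [0.994, 0.107, -0.014], [-0.017, 0.023, -1.0]]
ft_force: [1.3, 0.7, 4.1]
opening: 0.645
grip_force: 25.0
```

Request:
move_arm(
  steps=[
    [0,0,0.4,0],
    [0,0,0.8,0],
    [0,0,0.8,0],
    [0,0,0.6,0],
    [0,0,0,0],
    [0,0,0,0],
  ],
)

```text
clock: 34.85
eef_pos: [544.8, -121.8, 318.6]
ee_rot: [[-0.106, 0.994, 0.021], [0.994, 0.107, -0.013], [-0.016, 0.019, -1.0]]
ft_force: [-0.1, -0.1, -2.5]
opening: 0.649
grip_force: 25.0
```

```bash
python3 -c "
from h import *; st()"
```

```text
t 34.85 tcp [ 544.8 -121.8  318.6] yaw 96.11 F [-0.1 -0.1 -2.5] M [-0.01 -0.03  0.03] open 0.649 grip 25.0
```

Request:
move_arm(
  steps=[
    [0.6,0.35,0,0],
    [0.8,0.48,0,0],
    [0.8,0.48,0,0],
    [0.6,0.35,0,0],
    [0.31,0.18,0,0],
    [0,0,0,0],
    [0,0,0,0],
    [0,0,0,0],
  ],
)

```text
clock: 35.85
eef_pos: [669.1, -49.4, 319.4]
ee_rot: [[-0.105, 0.994, 0.022], [0.994, 0.105, -0.014], [-0.017, 0.02, -1.0]]
ft_force: [-1.6, 0.2, -1.2]
opening: 0.652
grip_force: 25.0
```

Run:
```python
from h import *
st()
p,d,K,k1,T=cam('wrist'); P=cloud(d,K,k1,T)
x=P.reshape(-1,3); m=(x[:,0]>600)&(x[:,0]<735)&(x[:,1]>-210)&(x[:,1]<170)&(x[:,2]>25)&(x[:,2]<45)
r=cv2.minAreaRect(x[m][:,:2].astype(np.float32)); print('crate w',m.sum(),r)
print('dev from line x at y=-51:', r[0][0]-np.tan(np.radians(r[2]))*(-51-r[0][1]))
```

```text
t 35.85 tcp [669.1 -49.4 319.4] yaw 96.02 F [-1.6  0.2 -1.2] M [ 0.05 -0.06  0.03] open 0.652 grip 25.0
crate w 2555 ((666.12890625, 13.851242065429688), (76.46761322021484, 163.20457458496094), 5.615756511688232)
dev from line x at y=-51: 672.5056323612439
```

Request:
move_arm(
  steps=[
    [-0.01,0.02,-0.7,0],
    [0,0,-0.7,0],
    [0,0,-0.4,0],
    [0,0,-0.25,0],
    [0,0,-0.2,0],
    [0,0,-0.15,0],
    [0,0,0,0],
  ],
)

```text
clock: 36.78
eef_pos: [669.5, -47.4, 223.3]
ee_rot: [[-0.106, 0.994, 0.022], [0.994, 0.107, -0.014], [-0.016, 0.021, -1.0]]
ft_force: [-0.8, 0.4, -2.2]
opening: 0.647
grip_force: 25.0
```

```bash
python3 -c "
from h import *; st()"
```

```text
t 36.77 tcp [669.5 -47.4 223.3] yaw 96.11 F [-0.8  0.4 -2.2] M [ 0.02 -0.04  0.03] open 0.647 grip 25.0
```

Request:
move_arm(
  steps=[
    [0,0,-0.07,0],
    [0,0,0,0],
  ],
)

```text
clock: 37.02
eef_pos: [669.6, -47.4, 220.8]
ee_rot: [[-0.106, 0.994, 0.023], [0.994, 0.107, -0.014], [-0.016, 0.021, -1.0]]
ft_force: [-0.5, 0.5, -2.1]
opening: 0.651
grip_force: 25.0
```

Request:
move_arm(
  steps=[
    [0,0,0,0],
    [0,0,0,0],
    [0,0,0,0],
    [0,0,0.5,0],
    [0,0,1,0],
    [0,0,1,0],
    [-0.3,0.1,0.3,0],
    [-0.9,0.2,0,0],
  ],
  hand=1,
)

```text
clock: 38.02
eef_pos: [622.0, -35.4, 334.9]
ee_rot: [[-0.106, 0.994, 0.027], [0.994, 0.106, -0.014], [-0.017, 0.026, -1.0]]
ft_force: [-1.7, 0.9, -0.5]
opening: 1.0
grip_force: 0.0
```

Request:
move_arm(
  steps=[
    [-0.9,0.2,0,-0.7],
    [-0.9,0.2,0,-0.7],
    [-0.9,0.2,0,-0.7],
    [-0.9,0.2,0,-0.7],
    [-0.37,0.13,0,0],
    [0,0,0,0],
    [0,0,0,0],
    [0,0,0,0],
  ],
)

```text
clock: 39.02
eef_pos: [463.8, 1.4, 332.7]
ee_rot: [[0.373, 0.928, 0.014], [0.928, -0.373, -0.023], [-0.016, 0.022, -1.0]]
ft_force: [0.7, 0.2, 0.1]
opening: 1.001
grip_force: 0.0
```

Run:
```python
from h import *
st(); z=np.array(robot.sense()['ee_rot'])[:,2]; print('grip pt',np.array(robot.sense()['eef_pos'])+159.2*z)
p,P=goods(); print('carton',rect(P,(682,-134),58,76,100)); print('jar1',rect(P,(673,-51),45,66,95))
p,d,K,k1,T=cam('wrist'); P=cloud(d,K,k1,T); print('tin w',rect(P,(465,-2),55,66,90))
```

```text
t 39.02 tcp [463.8   1.4 332.7] yaw 68.1 F [0.7 0.2 0.1] M [ 0.03 -0.05  0.01] open 1.001 grip 0.0
grip pt [466.06037747  -2.19235043 173.57060442]
jar_a 0.82 [258. 144.] [115.5 111.  104. ] {'n': 298, 'mean': [671.3, -50.6, 78.4], 'mid': [671.5, -50.8], 'wh': [56.2, 57.4], 'ang': 86.6}
jar_a 0.71 [264. 260.] [147. 139.   9.] {'n': 322, 'mean': [335.0, -70.6, 75.0], 'mid': [335.0, -71.2], 'wh': [56.5, 55.9], 'ang': 88.5}
jar_a 0.6 [188. 227.] [118. 114. 106.] {'n': 284, 'mean': [435.9, 169.6, 74.9], 'mid': [435.5, 170.5], 'wh': [57.6, 52.6], 'ang': 1.5}
jar_a 0.56 [304. 266.] [147. 140.  10.] {'n': 316, 'mean': [312.4, -180.5, 75.4], 'mid': [312.3, -181.0], 'wh': [57.4, 55.0], 'ang': 62.7}
carton 0.93 [282. 150.] [111.  81.  46.] {'n': 494, 'mean': [680.4, -132.8, 86.3], 'mid': [681.0, -124.4], 'wh': [59.5, 94.2], 'ang': 6.2}
carton {'n': 486, 'mean': [680.7, -132.8, 86.5], 'mid': [681.0, -124.4], 'wh': [59.5, 94.2], 'ang': 6.2}
jar1 {'n': 297, 'mean': [671.4, -50.6, 78.4], 'mid': [671.9, -50.7], 'wh': [55.8, 57.0], 'ang': 88.5}
tin w {'n': 5484, 'mean': [465.4, -0.0, 76.9], 'mid': [464.6, -2.2], 'wh': [57.3, 56.2], 'ang': 67.7}
```

Request:
move_arm(
  steps=[
    [-0.03,0,-0.8,0],
    [0,0,-0.9,0],
    [0,0,-0.7,0],
    [0,0,-0.4,0],
    [0,0,-0.12,0],
    [0,0,0,0],
  ],
)

```text
clock: 40.02
eef_pos: [461.9, 1.7, 216.1]
ee_rot: [[0.373, 0.928, 0.014], [0.928, -0.373, -0.023], [-0.016, 0.022, -1.0]]
ft_force: [0.7, 0.3, -0.7]
opening: 1.003
grip_force: 0.0
```

Request:
move_arm(
  steps=[
    [0,0,0,0],
    [0,0,0,0],
    [0,0,0,0],
    [0,0,0,0],
    [0,0,0,0],
  ],
  hand=-1,
  squeeze=25,
)

```text
clock: 40.65
eef_pos: [462.1, 1.7, 216.2]
ee_rot: [[0.373, 0.928, 0.015], [0.928, -0.373, -0.023], [-0.016, 0.022, -1.0]]
ft_force: [-0.2, -0.6, 2.5]
opening: 0.615
grip_force: 25.0
```

Request:
move_arm(
  steps=[
    [0,0,0.4,0],
    [0,0,0.8,0],
    [0,0,0.8,0],
    [0,0,0.6,0],
    [0,0,0,0],
    [0,0,0,0],
  ],
)

```text
clock: 41.4
eef_pos: [460.9, 1.8, 319.3]
ee_rot: [[0.373, 0.928, 0.012], [0.928, -0.372, -0.023], [-0.017, 0.02, -1.0]]
ft_force: [0.0, -0.2, -3.1]
opening: 0.608
grip_force: 25.0
```

```bash
python3 -c "
from h import *; st()"
```

```text
t 41.4 tcp [460.9   1.8 319.3] yaw 68.11 F [ 0.  -0.2 -3.1] M [ 0.03 -0.02  0.  ] open 0.608 grip 25.0
```

Request:
move_arm(
  steps=[
    [0.6,0.07,0,0.5],
    [0.85,0.1,0,0.6],
    [0.85,0.1,0,0.6],
    [0.85,0.1,0,0.6],
    [0.85,0.1,0,0.5],
    [0.7,0.07,0,0],
    [0.3,0.03,0,0],
    [0,0,0,0],
  ],
)

```text
clock: 42.4
eef_pos: [661.1, 24.6, 318.2]
ee_rot: [[-0.106, 0.994, 0.02], [0.994, 0.107, -0.014], [-0.016, 0.018, -1.0]]
ft_force: [-0.2, 0.5, -0.9]
opening: 0.607
grip_force: 25.0
```

Request:
move_arm(
  steps=[
    [0,0,-0.6,0],
    [0,0,-0.7,0],
    [0,0,-0.2,0],
    [0,0,0,0],
    [0,0,0,0],
  ],
)

```text
clock: 43.02
eef_pos: [662.0, 24.6, 261.2]
ee_rot: [[-0.106, 0.994, 0.025], [0.994, 0.107, -0.014], [-0.016, 0.023, -1.0]]
ft_force: [0.4, -0.6, -1.7]
opening: 0.61
grip_force: 25.0
```

Run:
```python
from h import *
st()
p,d,K,k1,T=cam('wrist'); P=cloud(d,K,k1,T)
x=P.reshape(-1,3); m=(x[:,0]>600)&(x[:,0]<735)&(x[:,1]>-210)&(x[:,1]<170)&(x[:,2]>25)&(x[:,2]<45)
r=cv2.minAreaRect(x[m][:,:2].astype(np.float32)); print('crate w',m.sum(),r)
```

```text
t 43.02 tcp [662.   24.6 261.2] yaw 96.1 F [ 0.4 -0.6 -1.7] M [ 0.03 -0.1   0.02] open 0.61 grip 25.0
crate w 4188 ((658.4127197265625, 88.73504638671875), (76.55436706542969, 113.62076568603516), 5.93590784072876)
```

Request:
move_arm(
  steps=[
    [0,0,-0.4,0],
    [0,0,-0.3,0],
    [0,0,-0.2,0],
    [0,0,-0.1,0],
    [0,0,-0.02,0],
    [0,0,0,0],
  ],
)

```text
clock: 43.82
eef_pos: [661.0, 24.5, 220.1]
ee_rot: [[-0.106, 0.994, 0.021], [0.994, 0.107, -0.014], [-0.016, 0.019, -1.0]]
ft_force: [-5.4, 0.2, 8.7]
opening: 0.608
grip_force: 25.0
```

Request:
move_arm(
  steps=[
    [0,0,0,0],
    [0,0,0,0],
    [0,0,0,0],
    [0,0,0.5,0],
    [0,0,1,0],
    [0,0,1,0],
    [-0.2,0.3,0.3,0],
    [-0.8,0.6,0,0],
  ],
  hand=1,
)

```text
clock: 44.82
eef_pos: [622.4, 60.2, 333.3]
ee_rot: [[-0.104, 0.994, 0.028], [0.994, 0.104, -0.014], [-0.016, 0.026, -1.0]]
ft_force: [-0.4, -0.2, 0.1]
opening: 0.999
grip_force: 0.0
```

Request:
move_arm(
  steps=[
    [-0.9,0.6,0,0],
    [-0.9,0.6,0,0],
    [-0.9,0.6,0,0],
    [-0.9,0.6,0,0],
    [-0.9,0.35,0,0],
    [-0.2,0,0,0],
    [0,0,0,0],
    [0,0,0,0],
  ],
)

```text
clock: 45.82
eef_pos: [434.6, 170.1, 331.3]
ee_rot: [[-0.105, 0.994, 0.024], [0.994, 0.105, -0.014], [-0.016, 0.022, -1.0]]
ft_force: [-0.8, -0.6, 0.7]
opening: 1.001
grip_force: 0.0
```

Run:
```python
from h import *
st(); z=np.array(robot.sense()['ee_rot'])[:,2]; print('grip pt',np.array(robot.sense()['eef_pos'])+159.2*z)
p,P=goods(); print('tin',rect(P,(665,22),48,66,95))
p,d,K,k1,T=cam('wrist'); P=cloud(d,K,k1,T); print('jar2 w',rect(P,(435.5,170),50,66,90))
```

```text
t 45.83 tcp [434.6 170.1 331.3] yaw 96.02 F [-0.8 -0.6  0.7] M [-0.03 -0.08 -0.01] open 1.001 grip 0.0
grip pt [438.3460549  167.89071468 172.14099471]
jar_a 0.91 [256. 147.] [121. 116. 108.] {'n': 296, 'mean': [671.4, -50.5, 78.3], 'mid': [671.8, -50.8], 'wh': [55.7, 57.5], 'ang': 88.5}
jar_a 0.91 [266. 259.] [153. 145.  12.] {'n': 322, 'mean': [335.0, -70.6, 75.1], 'mid': [335.1, -71.3], 'wh': [56.4, 55.8], 'ang': 88.7}
jar_a 0.7 [196. 222.] [51.  48.5 45. ] {'n': 150, 'mean': [437.2, 157.5, 74.9], 'mid': [437.1, 159.9], 'wh': [55.7, 38.6], 'ang': 6.9}
tin 0.81 [234. 155.] [99. 94. 89.] {'n': 348, 'mean': [662.3, 22.2, 80.8], 'mid': [664.3, 13.8], 'wh': [56.8, 74.7], 'ang': 5.3}
carton 0.58 [284. 148.] [116.  85.  49.] {'n': 490, 'mean': [680.6, -133.1, 86.4], 'mid': [681.5, -124.7], 'wh': [60.3, 93.7], 'ang': 4.8}
tin {'n': 352, 'mean': [662.3, 21.7, 80.8], 'mid': [664.4, 12.6], 'wh': [56.8, 77.0], 'ang': 5.3}
jar2 w {'n': 4716, 'mean': [436.6, 172.6, 74.7], 'mid': [436.9, 171.0], 'wh': [59.0, 58.9], 'ang': 59.4}
```

Request:
move_arm(
  steps=[
    [-0.03,0.07,-0.8,0],
    [0,0,-0.9,0],
    [0,0,-0.7,0],
    [0,0,-0.4,0],
    [0,0,-0.08,0],
    [0,0,0,0],
  ],
)

```text
clock: 46.82
eef_pos: [432.8, 173.5, 216.3]
ee_rot: [[-0.106, 0.994, 0.023], [0.994, 0.107, -0.013], [-0.016, 0.022, -1.0]]
ft_force: [-0.4, 0.2, -0.2]
opening: 1.002
grip_force: 0.0
```

Request:
move_arm(
  steps=[
    [0,0,0,0],
    [0,0,0,0],
    [0,0,0,0],
    [0,0,0,0],
    [0,0,0,0],
  ],
  hand=-1,
  squeeze=25,
)

```text
clock: 47.45
eef_pos: [433.0, 173.6, 216.3]
ee_rot: [[-0.106, 0.994, 0.024], [0.994, 0.107, -0.013], [-0.016, 0.023, -1.0]]
ft_force: [1.8, -0.5, 3.7]
opening: 0.647
grip_force: 25.0
```

Request:
move_arm(
  steps=[
    [0,0,0.4,0],
    [0,0,0.8,0],
    [0,0,0.8,0],
    [0,0,0.6,0],
    [0,0,0,0],
    [0,0,0,0],
  ],
)

```text
clock: 48.2
eef_pos: [431.7, 173.1, 319.2]
ee_rot: [[-0.106, 0.994, 0.021], [0.994, 0.107, -0.014], [-0.017, 0.02, -1.0]]
ft_force: [-0.1, -0.6, -1.6]
opening: 0.648
grip_force: 25.0
```

```bash
python3 -c "
from h import *; st()"
```

```text
t 48.2 tcp [431.7 173.1 319.2] yaw 96.1 F [-0.1 -0.6 -1.6] M [ 0.02 -0.05 -0.02] open 0.648 grip 25.0
```

Request:
move_arm(
  steps=[
    [0.6,-0.2,0,0],
    [0.9,-0.3,0,0],
    [0.9,-0.3,0,0],
    [0.9,-0.3,0,0],
    [0.9,-0.3,0,0],
    [0.8,-0.3,0,0],
    [0.5,-0.18,0,0],
    [0,0,0,0],
  ],
)

```text
clock: 49.2
eef_pos: [652.7, 96.7, 317.3]
ee_rot: [[-0.104, 0.994, 0.02], [0.994, 0.105, -0.015], [-0.017, 0.018, -1.0]]
ft_force: [-0.9, 0.3, -2.4]
opening: 0.648
grip_force: 25.0
```

Request:
move_arm(
  steps=[
    [0,0,-0.6,0],
    [0,0,-0.7,0],
    [0,0,-0.2,0],
    [0,0,0,0],
    [0,0,0,0],
  ],
)

```text
clock: 49.82
eef_pos: [652.7, 98.5, 260.9]
ee_rot: [[-0.107, 0.994, 0.024], [0.994, 0.107, -0.013], [-0.016, 0.023, -1.0]]
ft_force: [-0.3, -0.0, -2.2]
opening: 0.647
grip_force: 25.0
```

```bash
python3 -c "
from h import *; st()"
```

```text
t 49.83 tcp [652.7  98.5 260.9] yaw 96.12 F [-0.3 -0.  -2.2] M [ 0.05 -0.07 -0.02] open 0.647 grip 25.0
```

Request:
move_arm(
  steps=[
    [0.01,0,-0.4,0],
    [0,0,-0.3,0],
    [0,0,-0.2,0],
    [0,0,-0.1,0],
    [0,0,0,0],
  ],
)

```text
clock: 50.45
eef_pos: [652.3, 98.0, 220.2]
ee_rot: [[-0.106, 0.994, 0.021], [0.994, 0.107, -0.014], [-0.016, 0.019, -1.0]]
ft_force: [-3.5, -0.1, 3.9]
opening: 0.651
grip_force: 25.0
```

```bash
python3 -c "
from h import *; st()"
```

```text
t 50.45 tcp [652.3  98.  220.2] yaw 96.1 F [-3.5 -0.1  3.9] M [-0.19  1.04  0.04] open 0.651 grip 25.0
```

Touching the floor. Release, rise, move clear and check everything.

Request:
move_arm(
  steps=[
    [0,0,0,0],
    [0,0,0,0],
    [0,0,0,0],
    [0,0,0.5,0],
    [0,0,1,0],
    [0,0,1,0],
    [0,0,1,0],
    [-0.5,0.3,0.3,0],
  ],
  hand=1,
)

```text
clock: 51.45
eef_pos: [634.6, 108.9, 377.2]
ee_rot: [[-0.103, 0.994, 0.031], [0.995, 0.104, -0.013], [-0.016, 0.029, -0.999]]
ft_force: [-0.5, -0.6, -0.4]
opening: 1.001
grip_force: 0.0
```

Request:
move_arm(
  steps=[
    [-0.8,0.4,0,0],
    [-0.8,0.4,0,0],
    [-0.8,0.4,0,0],
    [-0.8,0.4,0,0],
    [0,0,0,0],
    [0,0,0,0],
  ],
)

```text
clock: 52.2
eef_pos: [505.4, 173.9, 373.2]
ee_rot: [[-0.106, 0.994, 0.025], [0.994, 0.107, -0.013], [-0.016, 0.024, -1.0]]
ft_force: [0.1, -0.3, 0.5]
opening: 1.002
grip_force: 0.0
```

Run:
```python
from h import *
st(); p,P=goods(); print('grip',rect(P,(527,-349),60,70,125))
print('jar2',rect(P,(657,96),40,66,95))
for o in eyes.silhouettes('top','tray')[:1]:
    q=P[o['pixels']]; q=q[~np.isnan(q[:,0])]; print('tray',cv2.minAreaRect(q[:,:2].astype(np.float32)))
x=P.reshape(-1,3); m=(abs(x[:,0]-464)<40)&(abs(x[:,1]+357)<35); x=x[m]; A=np.c_[x[:,:2],np.ones(len(x))]; print('floor plane',np.linalg.lstsq(A,x[:,2],rcond=None)[0][:2],np.median(x[:,2]))
q=eyes.camera('scene')[0]; cv2.imwrite('pics/end.png',cv2.resize(q[100:300,100:400,::-1],(800,533)))
```

```text
t 52.2 tcp [505.4 173.9 373.2] yaw 96.09 F [ 0.1 -0.3  0.5] M [ 0.03 -0.12 -0.  ] open 1.002 grip 0.0
jar_a 0.81 [302. 264.] [154. 146.  12.] {'n': 316, 'mean': [312.4, -180.6, 75.0], 'mid': [312.3, -180.9], 'wh': [57.6, 55.2], 'ang': 61.8}
jar_a 0.78 [213. 158.] [120. 116. 108.] {'n': 301, 'mean': [653.4, 94.3, 78.6], 'mid': [653.3, 94.0], 'wh': [57.6, 57.8], 'ang': 89.8}
jar_a 0.74 [256. 150.] [120. 116. 108.] {'n': 298, 'mean': [671.4, -50.5, 78.4], 'mid': [671.5, -50.8], 'wh': [55.7, 58.6], 'ang': 88.5}
jar_a 0.6 [267. 261.] [153. 145.  12.] {'n': 319, 'mean': [335.0, -70.7, 75.1], 'mid': [335.1, -71.3], 'wh': [56.5, 55.9], 'ang': 88.5}
tin 0.8 [238. 153.] [100.  96.  90.] {'n': 359, 'mean': [662.0, 23.7, 80.8], 'mid': [663.2, 23.2], 'wh': [57.6, 93.7], 'ang': 4.8}
carton 0.92 [284. 148.] [116.  85.  48.] {'n': 494, 'mean': [680.4, -132.9, 86.5], 'mid': [681.2, -124.8], 'wh': [59.7, 93.9], 'ang': 6.0}
grip {'n': 107, 'mean': [526.0, -347.8, 98.1], 'mid': [527.4, -350.5], 'wh': [12.5, 60.0], 'ang': 7.4}
jar2 {'n': 299, 'mean': [653.4, 94.5, 78.7], 'mid': [653.2, 94.8], 'wh': [57.6, 56.4], 'ang': 0.9}
tray ((463.67724609375, -363.40380859375), (140.9951934814453, 122.1688232421875), 6.799458026885986)
floor plane [0.0012634  0.00199868] 15.260206594502165
```

View pics/end.png

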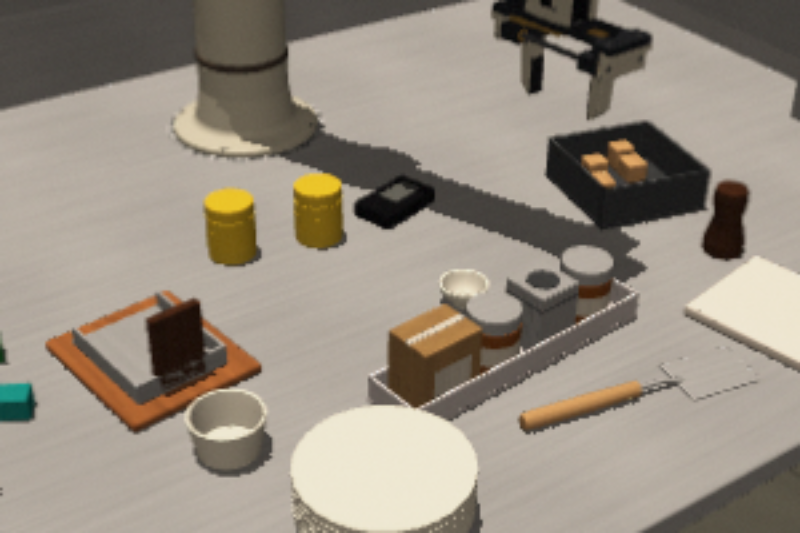

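The end view shows all four goods upright in the crate at (435,350), (495,330), (542,300) and (587,280). The chunks are in the pan at (615,160) and the empty tray is flat on its board at (150,350). Handing in.

```bash
python3 -c "
from h import *; print(robot.hand_in())"
```

```text
the job is handed in; nothing more can be done
None
```

Job handed in, though no verdict came back: both jars, the tin and the carton stand upright in the crate (the can was absent), all four chunks are in the pan, and the empty tray lies flat and centred on its board.

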